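# Sort dryer service parts on the laundry folding table

### The arm

A 7-joint arm with a two-finger parallel gripper is mounted at the origin on the work surface. World frame = base frame: x ahead of the robot, y to its left, z up, the work surface at z = 0. Lengths are in m, angles in rad, forces in N, time in s.
With the tool pointing down it reaches from about 0.425 to 1.025 m from the base axis. Payload 9.4 kg.
Tool frame: the origin (TCP) lies at the very end of the fingers, on their centre line; the grasp point (between the pads) lies 19 mm behind it (bot.tcp_to_grasp is the distance from the TCP to the grasp point, in m); z points along the fingers, y is the direction in which the jaws open and shut (so a half turn about z gives the same grasp; the last joint's range is limited). The gripper opens to 93 mm and grips with 3 to 60 N. Pads are 15 mm wide; open, the fingers measure 128 mm over their backs; the gripper's body (75 mm by 188 mm) begins 65 mm behind the grasp point.
Start: joints at [1.067, 0.599, -0.003, 1.599, 0.002, 0.943, -0.08], TCP at [0.3, -0.66, 0.219] pointing down, gripper open.
Joint ranges: [-2.57, 2.57], [-0.35, 1.97], [-1.29, 1.29], [0.11, 2.56], [-1.05, 4.19], [0.11, 1.86], [-2.63, 2.63]. Speed limits (rad/s): [2.22, 2.22, 3.01, 3.01, 3.14, 3.14, 3.14].

### API

Orientations are given as a unit quaternion [w, x, y, z].
In Python, from plant import read_state, imaging, ticket, bot gives the robot as it stands.
- The arm moves only by the shell command python3 -m handwheel 'ROWS' [FORCE]. ROWS is JSON, a list of rows, each a list of 7 numbers: the opening, from 0 (shut) to 1 (fully open), then the shift along the tool's x, y, z in mm, then the turn, a rotation vector about the tool's x, y, z in rad. In form: [[hand, tx, ty, tz, rx, ry, rz], ...]. A call has 1 to 12 rows; each row shifts and turns the commanded pose from where the row before left it, along the tool's axes as they then stand; what a row does not reach is not made up. A row lasts 1/8 s, in which the tool goes at most 62.5 mm and 10.7 degrees, less where a joint would pass 70% of its speed; a pose out of reach is approached as far as the arm can. A call with a gripper value outside its range is refused whole. The fingers move at their own pace and stop on an object; FORCE is the grip in N (left out, the last holds). Time passes only in rows, so rows that do not move let the fingers close. It gives the time, the measured TCP pose, the force and the opening at its end, in the units of the state.
- read_state(): the state, without advancing time (a new reading comes with each control period).
- imaging.capture(name): name is "scene" or "side" or "wrist"; returns the picture (384x512x3 uint8, red, green, blue); there is no depth.
- imaging.get_calibration(name): a dict with "fx", "fy", "cx", "cy" (pixels), "xyz" and "rotation" of the camera in the world; the wrist camera has in their place "hand_eye" (4x4, takes a point from camera to tool coordinates, whose origin is the TCP and whose axes are the flange's). Camera axes: x right, y down, z forward; pixel columns grow to the right and rows downward; lengths in m; the calibration is good to about 2 mm. The wrist camera is an equidistant fisheye: a pixel r from the principal point sees the ray r / f radians off the axis. A picture is of the moment at which its call begins: read the wrist's pose just before it. get_calibration takes no time and is no camera call.
- ticket.close_job(): hands the job in, once; it reports no verdict.
The state is a dict: "t": time; "q": joint angles; "joint_vel": joint speeds; "joint_efforts": joint torques, N m; "eef_pos": TCP position; "orientation": TCP orientation; "ft_force": force on the tool from outside, world axes, zero at the start; "torque": the same for the moment, N m; "gripper_width": finger opening in m.
Only numpy, scipy, OpenCV 4.12 (cv2) and the standard library are available. Lean on these libraries where they do the work, as an engineer would, in place of code of your own. Each camera call takes 0.05 s, during which the arm holds its last target.

### The job

Sort the dryer service parts on the folding table into their trays: lay both drum rollers flat in the square tray, stand both levelling feet upright in the round dish, and lay the coin acceptor flat, lengthwise and about in the middle, in the long tray. The acceptor is locked in its test cradle: swing the hold-down bar well up (nearly upright) while the acceptor is still in place, and only then slide it out forwards from under the rear lip. Let go of everything and leave all parts resting on the tray floors.

Things in the scene. Friction and masses are not known exactly. Their poses are not given: they have to be found in the camera images.
- roller_a: Dryer drum roller lying flat: black rubber wheel, 50 mm diameter and 26 mm high, with a white hub rising 2 mm more (28 mm over all). Origin at the centre of its underside, z up along its axis.
- roller_b: Dryer drum roller lying flat: black rubber wheel, 50 mm diameter and 26 mm high, with a white hub rising 2 mm more (28 mm over all). Origin at the centre of its underside, z up along its axis. The same as the other roller.
- foot_a: Levelling foot standing upright: round black rubber base of 40 mm diameter, 10 mm high, steel collar and hexagon nut (20 mm across corners) up to 23 mm, then a steel stud of 12 mm diameter, top 60 mm above the underside. Origin at the centre of the underside, z up along the stud.
- foot_b: Levelling foot standing upright: round black rubber base of 40 mm diameter, 10 mm high, steel collar and hexagon nut (20 mm across corners) up to 23 mm, then a steel stud of 12 mm diameter, top 60 mm above the underside. Origin at the centre of the underside, z up along the stud. The same as the other foot.
- acceptor: Grey coin acceptor, body 110 (x) x 46 (y) x 36 mm high, 0.28 kg. Origin: centre of the body's underside, z up; steel face at -x. Bar groove across its top at x 13 to 27 mm. Rear tongue (to x = 67 mm, 10 mm high) sits 10 mm under a fixed lip: slide level along -x over 20 mm, then lift. Stands on the fixed cradle's 8 mm plate; rails 10 mm above the plate beside x 5 to 55 mm, front half free to grip.
- tray_square: Square grey open tray, fixed, outside 134 x 134 mm, 18 mm high, walls and floor 4 mm thick (inside 126 x 126 mm). Origin at the centre of its underside, x and y along its sides, z up. For the rollers.
- dish: Round grey open dish, fixed, outside diameter 124 mm at the foot and 132 mm at the rim, 18 mm high, floor and wall 4 mm thick. Origin at the centre of its underside, z up. For the levelling feet.
- tray_long: Long narrow grey open tray, fixed, outside 178 mm (its x) by 94 mm (its y), 18 mm high, walls and floor 4 mm thick (inside 170 x 86 mm). Origin at the centre of its underside, z up. For the coin acceptor.
- bail (a joint): Angle (rad) of the hold-down bar, a steel U-shaped bail: 0 when down across the acceptor (starts at 0 to 0.03), growing as it swings up and to the rear (the acceptor's +x); 1.57 upright, stop at 1.8. Friction hinge: it stays where it is left; about 2 N at the grip moves it.
- bail_grip (a point): Middle of the bar's black grip sleeve: 14 mm diameter, 43 mm long, parallel to the hinge, on the acceptor's +y side (64 mm from its middle line), 44 mm above the table when down. Hinge line: 55 mm from it towards the acceptor's +x, also 44 mm up. Site axes turn with the bar: y along the sleeve, x to the hinge; parallel to the acceptor's when down. The sleeve may turn in the fingers.
Not all that is in view belongs to the job. What is shaped like the foot_a but purple is not meant.

How it is judged:
On the way:
1. The hold-down bar is swung up (over 1.0 rad) while the coin acceptor is still in its cradle (moved less than 12 mm) (value of joint bail above 1 rad and distance of acceptor from where it was at the start of the episode below 0.012 m), for 0.2 s.
At the end, for the whole second after the job is handed in: Resting flat or upright (0.15 rad) on the tray floors: rollers in the square tray and feet in the dish, centres within 45 mm of the middle; the acceptor in the long tray, lengthwise within 0.35 rad either way round, within 36 mm along and 25 mm across; all under 20 mm/s (x of roller_a in the frame of tray_square between -0.045 and 0.045 m and y of roller_a in the frame of tray_square between -0.045 and 0.045 m and z of each of roller_a, roller_b in the frame of tray_square below 0.01 m and angle between each of roller_a, roller_b, foot_a, foot_b, acceptor's own z axis and vertical below 0.15 rad and x of roller_b in the frame of tray_square between -0.045 and 0.045 m and y of roller_b in the frame of tray_square between -0.045 and 0.045 m and horizontal distance between each of foot_a, foot_b and dish below 0.045 m and z of each of foot_a, foot_b in the frame of dish below 0.01 m and x of acceptor in the frame of tray_long between -0.036 and 0.036 m and y of acceptor in the frame of tray_long between -0.025 and 0.025 m and z of acceptor in the frame of tray_long below 0.01 m and angle between the x axis of acceptor and the x axis of tray_long, either way round below 0.35 rad and linear speed of each of roller_a, roller_b, foot_a, foot_b, acceptor below 0.02 m/s); the robot touches nothing.
It also fails if it takes over 144 s, if anything falls off the work surface, if the arm or the gripper's body presses on something with over 40 N, if the wrist force passes 120 N, or if a joint passes its speed limit or range.

## Working session

There is one attempt and no reset: what is moved stays moved. The work goes in short steps, Python scripts to look and compute and a shell command to move; the robot and the scene stay as the last step left them, time stands still between calls to the robot, and variables do not carry over. Pictures are saved under pics/ and viewed, and the job is handed in when it is done.

```bash
ls; mkdir -p pics; python3 - <<'E'
from plant import read_state, imaging, ticket, bot
import cv2
print(read_state()); print(bot.tcp_to_grasp)
for n in ["scene","side","wrist"]:
    print(n,imaging.get_calibration(n))
    cv2.imwrite(f"pics/{n}0.png",imaging.capture(n)[:,:,::-1])
E
```

```text
pics
{'t': 0.0, 'q': array([ 1.0673198 ,  0.60016764, -0.00253359,  1.60012425,  0.00179547,
        0.94289867, -0.07977884]), 'joint_vel': array([ 1.21342164e-04,  6.93380657e-04, -6.91468169e-04, -5.22813364e-04,
        5.51666877e-05, -5.37857497e-04,  6.08301995e-04]), 'joint_efforts': array([ 3.83649858e-04, -7.65055633e+01,  1.49726126e+00, -2.52349699e+01,
       -5.24179672e-02,  1.69609452e-02,  1.84938685e-04]), 'eef_pos': array([ 0.2998812 , -0.65953404,  0.21773141]), 'orientation': array([-7.60834468e-04,  9.77311365e-01,  2.11806183e-01, -2.40353771e-04]), 'ft_force': array([ 0.53750262,  0.19260338, -0.3470379 ]), 'torque': array([ 0.03862802, -0.06153385, -0.01807151]), 'gripper_width': 0.09347150972771116}
0.0188
scene {'fx': 381.5422375187825, 'fy': 381.5422375187825, 'cx': 249.2667333676631, 'cy': 191.36175519230397, 'xyz': array([1.20418739, 0.72980624, 0.73840593]), 'rotation': array([-0.17693212,  0.32720502,  0.82257361, -0.43012156])}
side {'fx': 471.5399774837784, 'fy': 471.5399774837784, 'cx': 255.22594877217284, 'cy': 187.63364396210704, 'xyz': array([0.11246608, 0.74022478, 0.7623722 ]), 'rotation': array([ 0.11096788, -0.24515949,  0.87034106, -0.41241896])}
wrist {'fx': 297.3186396354542, 'fy': 297.3186396354542, 'cx': 255.7281410905686, 'cy': 190.4524362072002, 'hand_eye': array([[ 4.63686364e-05, -9.61354188e-01, -2.75314590e-01,
         7.56203743e-02],
       [ 9.99999996e-01,  2.36354603e-05,  8.58893368e-05,
         9.90625551e-04],
       [-7.60628865e-05, -2.75314593e-01,  9.61354185e-01,
        -1.66456849e-01],
       [ 0.00000000e+00,  0.00000000e+00,  0.00000000e+00,
         1.00000000e+00]])}
```

View pics/scene0.png

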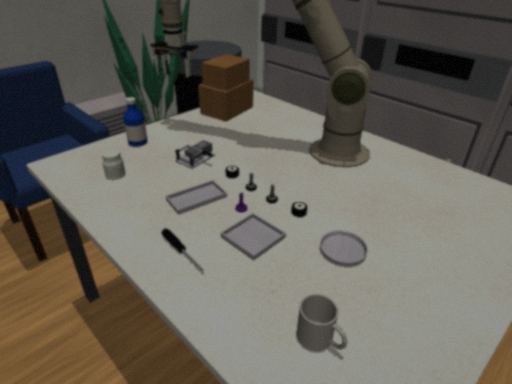

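View pics/side0.png

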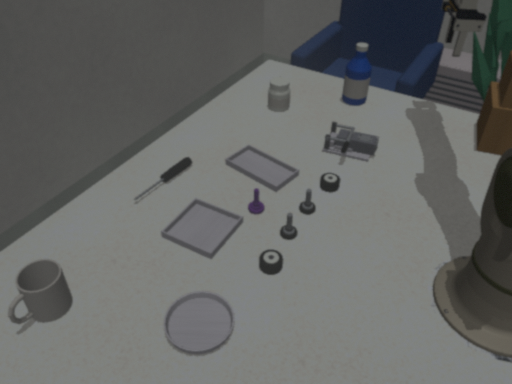

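View pics/wrist0.png

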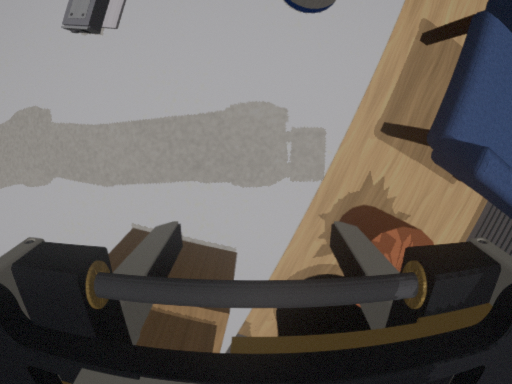

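```bash
cat > h.py <<'E'
import numpy as np, cv2
from scipy.spatial.transform import Rotation as R
from plant import read_state, imaging, ticket, bot
def q2R(q): return R.from_quat([q[1],q[2],q[3],q[0]]).as_matrix()
def cam(n, st=None):
    c=imaging.get_calibration(n)
    if n=="wrist":
        st=st or read_state()
        T=np.eye(4);T[:3,:3]=q2R(st['orientation']);T[:3,3]=st['eef_pos']
        H=T@c['hand_eye']; return c,H[:3,:3],H[:3,3]
    return c,q2R(c['rotation']),np.array(c['xyz'])
def ray(n,u,v,st=None):
    c,Rm,p=cam(n,st)
    x=(u-c['cx'])/c['fx'];y=(v-c['cy'])/c['fy']
    if n=="wrist":
        r=np.hypot(x,y); s=np.sin(r)/r if r>1e-9 else 1
        d=np.array([x*s,y*s,np.cos(r)])
    else: d=np.array([x,y,1.])
    return p,Rm@d/np.linalg.norm(d)
def onz(n,u,v,z,st=None):
    p,d=ray(n,u,v,st); return p+d*(z-p[2])/d[2]
def proj(n,P,st=None):
    c,Rm,p=cam(n,st); X=Rm.T@(np.array(P)-p)
    if n=="wrist":
        r=np.arctan2(np.hypot(X[0],X[1]),X[2]); a=np.arctan2(X[1],X[0])
        return c['cx']+c['fx']*r*np.cos(a), c['cy']+c['fy']*r*np.sin(a)
    return c['cx']+c['fx']*X[0]/X[2], c['cy']+c['fy']*X[1]/X[2]
def tri(obs):
    A=np.zeros((3,3));b=np.zeros(3)
    for o in obs:
        p,d=ray(*o);M=np.eye(3)-np.outer(d,d);A+=M;b+=M@p
    return np.linalg.solve(A,b)
def pose(st=None):
    st=st or read_state(); Rm=q2R(st['orientation'])
    return st['eef_pos'],Rm
def snap(n,name,crop=None,s=1):
    im=imaging.capture(n)[:,:,::-1].copy()
    cv2.imwrite(f"pics/{name}_raw.png",im)
    if crop: x0,y0,x1,y1=crop; im=im[y0:y1,x0:x1]
    if s!=1: im=cv2.resize(im,None,fx=s,fy=s,interpolation=cv2.INTER_CUBIC)
    cv2.imwrite(f"pics/{name}.png",im)
E
python3 - <<'E'
from h import *
for n,c in (("scene",(150,125,380,275)),("side",(150,110,390,360))):
    im=cv2.imread(f"pics/{n}0.png");x0,y0,x1,y1=c
    s=3.4 if n=="scene" else 2.4
    im=cv2.resize(im[y0:y1,x0:x1],None,fx=s,fy=s,interpolation=cv2.INTER_CUBIC)
    im=cv2.convertScaleAbs(im,alpha=1.6)
    cv2.imwrite(f"pics/{n}0z.png",im)
E
```

```text
(no output)
```

View pics/scene0z.png

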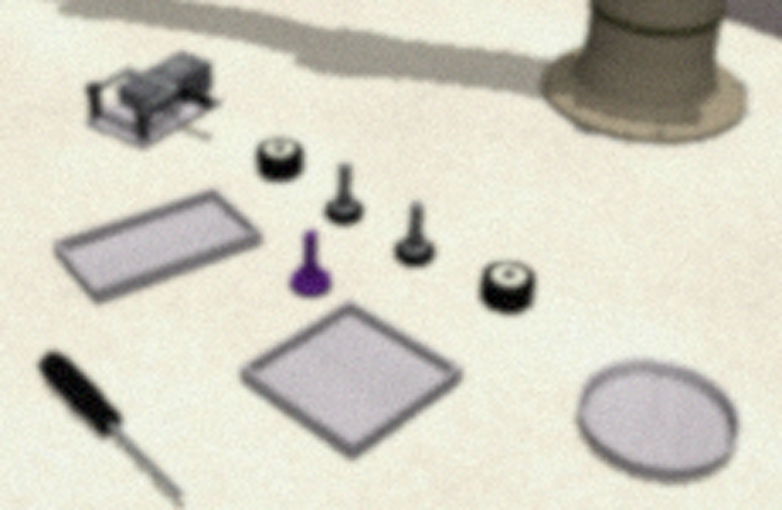

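View pics/side0z.png

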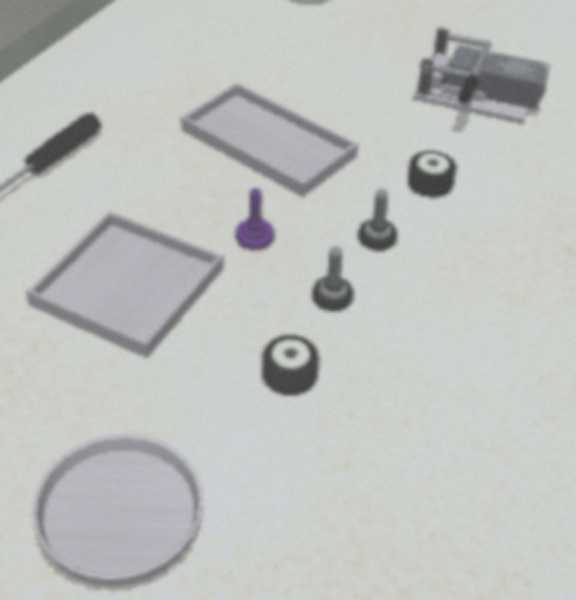

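```bash
python3 - <<'E'
from h import *
S=lambda x,y:("scene",150+x/3.4-.5+.15,125+y/3.4-.5+.15)
D=lambda x,y:("side",150+x/2.4-.3,110+y/2.4-.3)
pts={
'rollA hub(near cradle)':(S(281,147),D(433,163),.028),
'rollB hub':(S(509,274),D(291,353),.028),
'footA top':(S(345,168),D(381,193),.060),
'footB top':(S(417,207),D(336,250),.060),
'purple top':(S(311,234),D(256,191),.06),
'dish ctr':(S(658,418),D(119,512),.013),
'sq N':(S(350,305),D(220,262),.018),
'sq W':(S(243,375),D(111,217),.018),
'sq E':(S(460,376),D(148,349),.018),
'sq S':(S(352,452),D(31,296),.018),
'lt a':(S(212,193),D(355,150),.018),
'lt b':(S(260,240),D(304,188),.018),
'lt c':(S(57,246),D(236,88),.018),
'lt d':(S(98,295),D(184,124),.018),
'cradle front bottom corner':(S(142,143),D(417,100),.008),
}
for k,(s,d,z) in pts.items():
    print(k,onz(*s,z).round(3)[:2],onz(*d,z).round(3)[:2],tri([s,d]).round(3))
E
```

```text
rollA hub(near cradle) [ 0.429 -0.161] [ 0.43  -0.161] [ 0.43  -0.16   0.028]
rollB hub [0.425 0.151] [0.424 0.15 ] [0.424 0.15  0.027]
footA top [ 0.444 -0.048] [ 0.439 -0.051] [ 0.44  -0.053  0.057]
footB top [0.443 0.049] [0.438 0.044] [0.439 0.044 0.058]
purple top [0.546 0.013] [0.544 0.01 ] [0.544 0.011 0.059]
dish ctr [0.471 0.349] [0.462 0.35 ] [0.465 0.346 0.007]
sq N [0.555 0.075] [0.544 0.076] [0.549 0.069 0.01 ]
sq W [0.687 0.082] [0.672 0.078] [0.679 0.071 0.008]
sq E [0.555 0.207] [0.538 0.204] [0.544 0.197 0.007]
sq S [0.684 0.21 ] [0.668 0.207] [0.676 0.201 0.007]
lt a [ 0.53  -0.153] [ 0.515 -0.149] [ 0.521 -0.163  0.008]
lt b [ 0.548 -0.057] [ 0.53  -0.064] [ 0.536 -0.073  0.006]
lt c [ 0.697 -0.181] [ 0.686 -0.181] [ 0.692 -0.19   0.011]
lt d [ 0.712 -0.091] [ 0.698 -0.091] [ 0.706 -0.102  0.008]
cradle front bottom corner [ 0.513 -0.295] [ 0.503 -0.284] [ 0.508 -0.3    0.   ]
```

```bash
python3 -m handwheel '[[1,31,-31,-4,0,0,0],[1,31,-31,-4,0,0,0],[1,31,-31,-4,0,0,0],[1,31,-31,-4,0,0,0],[1,31,-31,-4,0,0,0],[1,31,-31,-4,0,0,0],[1,31,-31,-4,0,0,0],[1,31,-31,-4,0,0,0],[1,0,0,0,0,0,0],[1,0,0,0,0,0,0]]'
python3 - <<'E'
from h import *
print(read_state()['eef_pos']); snap("wrist","w1",None,1.5)
E
```

```text
t: 1.4
eef_pos: [0.423, -0.3321, 0.2506]
orientation: [0.0, 0.977, 0.212, -0.0]
ft_force: [-0.5, -0.1, 0.4]
gripper_width: 0.0929
[ 0.42297408 -0.33206634  0.25060979]
```

View pics/w1.png

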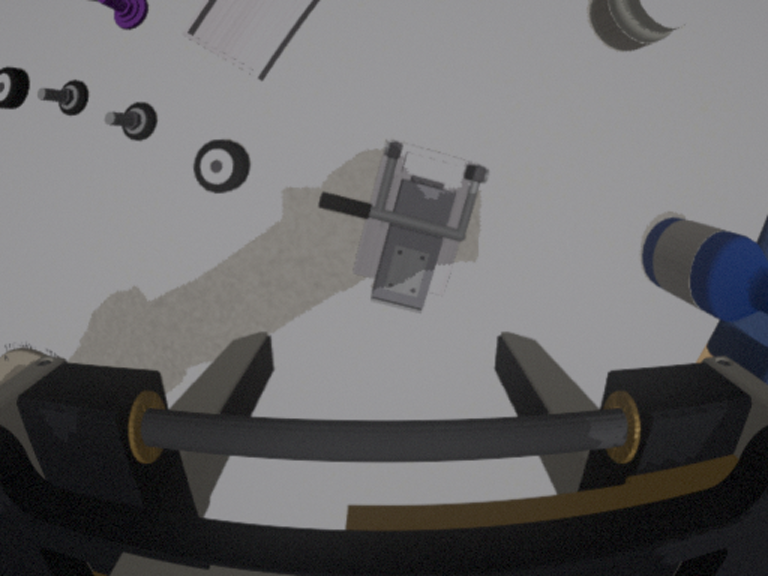

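```bash
python3 - <<'E'
import cv2
im=cv2.imread("pics/w1_raw.png")[85:215,200:340]
im=cv2.resize(im,None,fx=5,fy=5,interpolation=cv2.INTER_CUBIC)
cv2.imwrite("pics/w1z.png",cv2.resize(cv2.convertScaleAbs(im,alpha=1.7),(646,600)))
E
```

```text
(no output)
```

View pics/w1z.png

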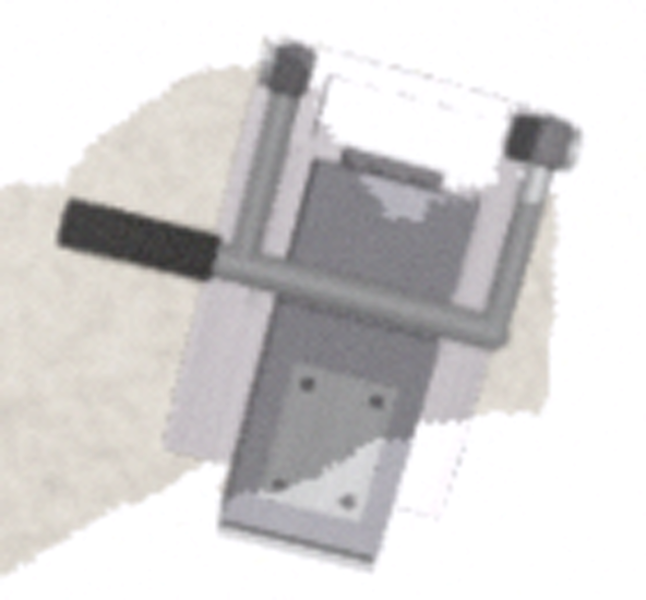

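```bash
python3 - <<'E'
from h import *
st=read_state(); s=646/140
W=lambda x,y,z:onz("wrist",200+x/s-.4,85+y/s-.4,z,st)
fl,fr,rl,rr=[W(*p,.044) for p in((222,521),(374,561),(315,158),(480,197))]
print(fl,fr,rl,rr)
print('len',np.linalg.norm(rl-fl),np.linalg.norm(rr-fr),'wid',np.linalg.norm(fl-fr),np.linalg.norm(rl-rr))
c=(fl+fr+rl+rr)/4; ax=(rl+rr-fl-fr);ax/=np.linalg.norm(ax)
print('acc centre',c,'yaw',np.arctan2(ax[1],ax[0]),'front ctr',(fl+fr)/2)
a=W(62,221,.044);b=W(217,259,.044);print('sleeve',a,b,(a+b)/2,np.linalg.norm(a-b),np.arctan2(*(a-b)[1::-1]))
ay=np.array([-ax[1],ax[0]]);g=(a+b)/2-c;print('grip rel acc',g[:2]@ax[:2],g[:2]@ay)
T=[W(*p,.044) for p in((290,68),(543,138))];print('hinge',T,[((t-c)[:2]@ax[:2],(t-c)[:2]@ay) for t in T])
Rm=pose(st)[1];print('tool x yaw',np.arctan2(Rm[1,0],Rm[0,0]))
# others from wrist
V=lambda x,y,z:onz("wrist",x/1.5-.2,y/1.5-.2,z,st).round(4)
print('roller',V(216,166,.028),'footA top',V(110,118,.06),'footB',V(43,95,.06))
print('lt corner',V(191,35,.018),V(263,78,.018))
E
```

```text
[ 0.38147671 -0.34081772  0.044     ] [ 0.38848771 -0.38558996  0.044     ] [ 0.48523952 -0.3219145   0.044     ] [ 0.49479001 -0.36717471  0.044     ]
len 0.10547061637391252 0.1078855974131807 wid 0.045317857929144396 0.046256874803276914
acc centre [ 0.43749849 -0.35387422  0.044     ] yaw 0.17581762109058985 front ctr [ 0.38498221 -0.36320384  0.044     ]
sleeve [ 0.44156552 -0.26612321  0.044     ] [ 0.44909903 -0.309169    0.044     ] [ 0.44533227 -0.2876461   0.044     ] 0.043700047063991304 1.744053119393475
grip rel acc 0.01929719120569256 0.06383690500395392
hinge [array([ 0.50469463, -0.30563238,  0.044     ]), array([ 0.51714451, -0.37591325,  0.044     ])] [(np.float64(0.07459837215935623), np.float64(0.03574464518430877)), (np.float64(0.07456326599993175), np.float64(-0.03563041221036473))]
tool x yaw 0.42564712747880856
roller [ 0.4305 -0.1637  0.028 ] footA top [ 0.4401 -0.0563  0.06  ] footB [0.438  0.0385 0.06  ]
lt corner [ 0.5368 -0.0824  0.018 ] [ 0.5201 -0.1702  0.018 ]
```

```bash
cat >> h.py <<'E'
def to(x,y,z,yaw=None):
    st=read_state();p,Rm=pose(st)
    d=Rm.T@(np.array([x,y,z])-p)*1000
    cy=np.arctan2(Rm[1,0],Rm[0,0])
    print('t',round(st['t'],2),'tool shift mm',d.round(1),'yaw now',cy.round(4), '' if yaw is None else 'rz %.3f'%(-((yaw-cy+np.pi)%(2*np.pi)-np.pi)), 'q7',st['q'][6].round(2),'w',st['gripper_width'].round(4),'F',st['ft_force'].round(1))
E
python3 -m handwheel '[[0.5,0,0,0,0,0,-0.165],[0.5,0,0,0,0,0,-0.165],[0.5,0,0,0,0,0,-0.165],[0.5,0,0,0,0,0,-0.165],[0.5,0,0,0,0,0,-0.165],[0.5,0,0,0,0,0,-0.165],[0.5,0,0,0,0,0,-0.165],[0.5,0,0,0,0,0,-0.165],[0.5,0,0,0,0,0,0],[0.5,0,0,0,0,0,0]]'
python3 - <<'E'
from h import *
to(.4453,-.2876,.1,1.7466)
E
```

```text
t: 2.7
eef_pos: [0.4228, -0.3323, 0.2504]
orientation: [-0.0, 0.644, 0.765, -0.0]
ft_force: [-0.6, -0.2, -0.7]
gripper_width: 0.0471Traceback (most recent call last):
  File "<stdin>", line 2, in <module>
  File "h.py", line 46, in to
    print('t',round(st['t'],2),'tool shift mm',d.round(1),'yaw now',cy.round(4), '' if yaw is None else 'rz %.3f'%(-((yaw-cy+np.pi)%(2*np.pi)-np.pi)), 'q7',st['q'][6].round(2),'w',st['gripper_width'].round(4),'F',st['ft_force'].round(1))
                                                                                                                                                                                    ^^^^^^^^^^^^^^^^^^^^^^^^^
AttributeError: 'float' object has no attribute 'round'
```

```bash
sed -i "s/st\['gripper_width'\].round(4)/round(float(st['gripper_width']),4)/" h.py
python3 - <<'E'
from h import *
to(.4453,-.2876,.1,1.7466)
E
```

```text
t 2.7 tool shift mm [ 40.2  29.9 150.4] yaw now 1.7417 rz -0.005 q7 0.55 w 0.0471 F [-0.6 -0.2 -0.7]
```

```bash
python3 -m handwheel '[[0.5,8,6,30,0,0,-0.005],[0.5,8,6,30,0,0,0],[0.5,8,6,30,0,0,0],[0.5,8,6,30,0,0,0],[0.5,8,6,30,0,0,0],[0.5,0,0,0,0,0,0],[0.5,0,0,0,0,0,0]]'
python3 - <<'E'
from h import *
to(.4453,-.2876,.025,1.7466); snap("wrist","w2",None,1.5)
E
```

```text
t: 3.58
eef_pos: [0.4457, -0.2874, 0.1013]
orientation: [0.0, 0.641, 0.768, -0.0]
ft_force: [0.2, -0.7, -0.0]
gripper_width: 0.0462
t 3.58 tool shift mm [-0.1 -0.5 76.3] yaw now 1.7505 rz 0.004 q7 0.33 w 0.0462 F [ 0.2 -0.7 -0. ]
```

View pics/w2.png

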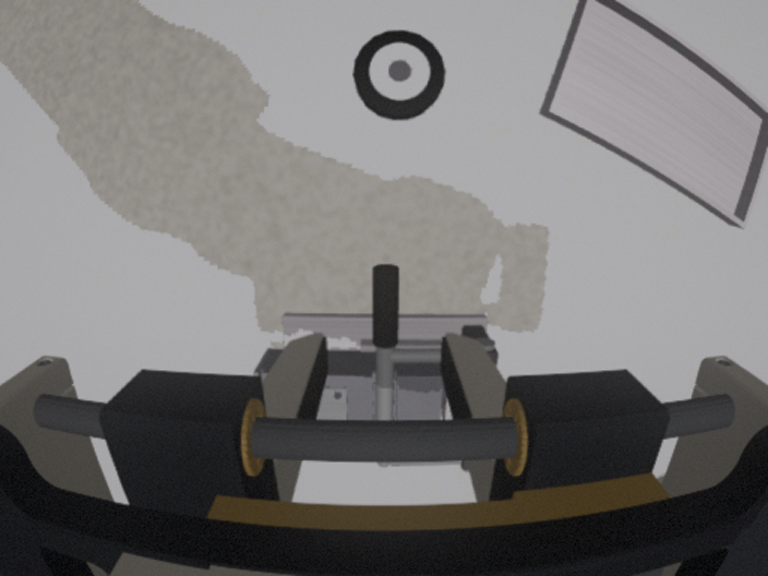

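```bash
python3 -m handwheel '[[0.5,0,0,20,0,0,0.004],[0.5,0,0,20,0,0,0],[0.5,0,0,20,0,0,0],[0.5,0,0,16,0,0,0],[0.5,0,0,0,0,0,0],[0,0,0,0,0,0,0],[0,0,0,0,0,0,0],[0,0,0,0,0,0,0],[0,0,0,0,0,0,0],[0,0,0,0,0,0,0]]' 15
python3 - <<'E'
from h import *
to(.4453,-.2876,.025,1.7466)
p,Rm=pose()
# arc steps: from angle 0 to 1.6 in 12 rows, in tool y (along acc x dir) and z
print(Rm[:,1])
import numpy as np
th=np.linspace(0,1.62,13); x=55*(1-np.cos(th)); z=55*np.sin(th)
print(np.c_[np.diff(x),-np.diff(z)].round(1))
E
```

```text
t: 4.88
eef_pos: [0.4463, -0.2869, 0.0248]
orientation: [0.001, 0.642, 0.767, 0.0]
ft_force: [2.2, 1.0, 1.1]
gripper_width: 0.0131
t 4.88 tool shift mm [-0.5 -1.2 -0.2] yaw now 1.7481 rz 0.001 q7 0.26 w 0.0131 F [2.2 1.  1.1]
[0.98432991 0.17633175 0.00132017]
[[ 0.5 -7.4]
 [ 1.5 -7.3]
 [ 2.5 -7. ]
 [ 3.4 -6.6]
 [ 4.2 -6.1]
 [ 5.  -5.5]
 [ 5.7 -4.7]
 [ 6.3 -3.9]
 [ 6.8 -3. ]
 [ 7.1 -2.1]
 [ 7.3 -1.1]
 [ 7.4 -0.1]]
```

Gripped (13 mm on the 14 mm sleeve). Swinging it up along the arc, first half.

```bash
python3 -m handwheel '[[0,0,0.5,-7.4,0,0,0],[0,0,1.5,-7.3,0,0,0],[0,0,2.5,-7,0,0,0],[0,0,3.4,-6.6,0,0,0],[0,0,4.2,-6.1,0,0,0],[0,0,5,-5.5,0,0,0],[0,0,0,0,0,0,0]]'

```

```text
t: 5.75
eef_pos: [0.4596, -0.2844, 0.065]
orientation: [-0.002, 0.642, 0.766, -0.002]
ft_force: [-7.0, -3.4, 6.1]
gripper_width: 0.0137
```

```bash
python3 -m handwheel '[[0,0,5.7,-4.7,0,0,0],[0,0,6.3,-3.9,0,0,0],[0,0,6.8,-3,0,0,0],[0,0,7.1,-2.1,0,0,0],[0,0,7.3,-1.1,0,0,0],[0,0,7.4,-0.1,0,0,0],[0,0,0,0,0,0,0],[0,0,0,0,0,0,0]]'
python3 - <<'E'
from h import *
snap("wrist","w3",None,1.5);snap("scene","s3",(150,100,290,205),5)
E
```

```text
t: 6.75
eef_pos: [0.5027, -0.2769, 0.0801]
orientation: [0.001, 0.642, 0.767, 0.0]
ft_force: [-0.8, -2.0, 6.3]
gripper_width: 0.0132
```

View pics/w3.png

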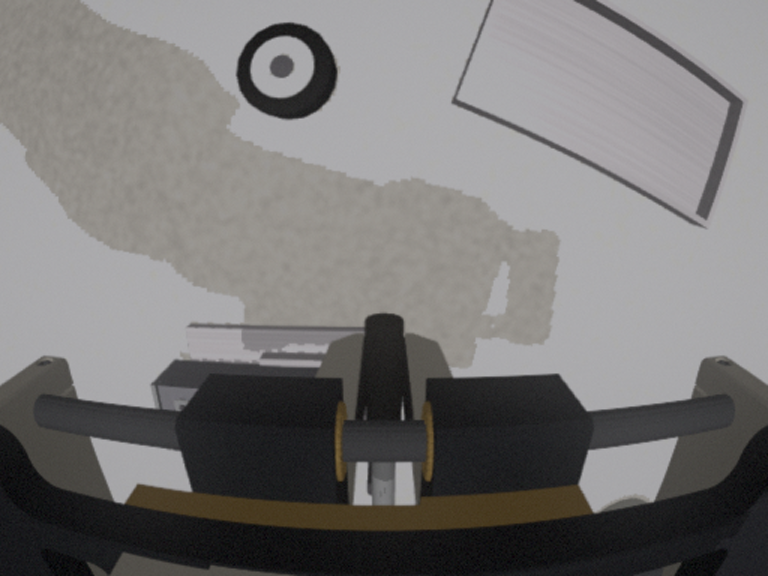

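View pics/s3.png

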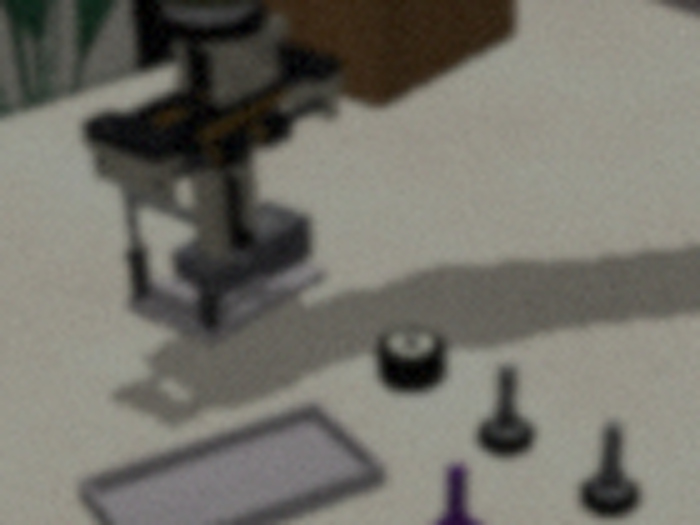

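```bash
python3 -m handwheel '[[0.35,0,0,0,0,0,0],[0.35,0,0,0,0,0,0],[0.35,0,0,0,0,0,0],[0.35,0,0,-15,0,0,0],[0.35,0,0,-30,0,0,0],[0.35,0,0,-40,0,0,0],[0.35,0,0,-40,0,0,0],[0.35,0,0,0,0,0,0],[0.35,0,0,0,0,0,0]]'
python3 - <<'E'
from h import *
to(.413,-.358,.2,0.176)
E
```

```text
t: 7.98
eef_pos: [0.502, -0.2766, 0.2046]
orientation: [0.0, 0.642, 0.767, -0.0]
ft_force: [0.7, 0.3, -0.4]
gripper_width: 0.0326
t 7.97 tool shift mm [ -64.4 -102.     4.6] yaw now 1.7477 rz 1.572 q7 0.36 w 0.0326 F [ 0.7  0.3 -0.4]
```

```bash
python3 -m handwheel '[[0.8,-8,-12,0,0,0,0],[0.8,-28,-45,0,0,0,0],[0.8,-28,-45,0,0,0,0],[0.8,0,0,0,0,0,0.175],[0.8,0,0,0,0,0,0.175],[0.8,0,0,0,0,0,0.175],[0.8,0,0,0,0,0,0.175],[0.8,0,0,0,0,0,0.175],[0.8,0,0,0,0,0,0.175],[0.8,0,0,0,0,0,0.175],[0.8,0,0,0,0,0,0.175]]'
python3 -m handwheel '[[0.8,0,0,0,0,0,0.172],[0.8,0,0,0,0,0,0],[0.8,0,0,0,0,0,0]]'
python3 - <<'E'
from h import *
to(.413,-.358,.014,0.176);snap("wrist","w4",None,1.5)
E
```

```text
t: 9.35
eef_pos: [0.4119, -0.3579, 0.2034]
orientation: [-0.001, 0.985, 0.17, -0.001]
ft_force: [-0.4, -0.7, -0.7]
gripper_width: 0.0744
t: 9.72
eef_pos: [0.4126, -0.3576, 0.2039]
orientation: [-0.0, 0.996, 0.09, -0.001]
ft_force: [0.0, -0.1, 0.4]
gripper_width: 0.0743
t 9.72 tool shift mm [  0.5   0.5 189.9] yaw now 0.1794 rz 0.003 q7 -0.72 w 0.0743 F [ 0.  -0.1  0.4]
```

View pics/w4.png

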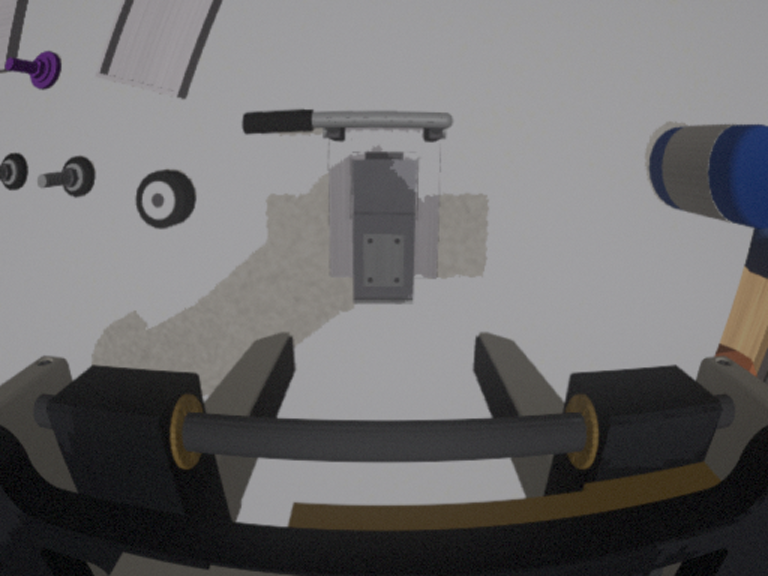

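```bash
python3 - <<'E'
from h import *
st=read_state()
V=lambda x,y,z:onz("wrist",x/1.5-.2,y/1.5-.2,z,st)
P=[V(*p,.044) for p in((353,299),(413,299),(356,157),(418,157))]
p,Rm=pose(st)
for q in P: print(q.round(4),(Rm.T@(q-p)*1000).round(1))
E
```

```text
[ 0.381  -0.3404  0.044 ] [-28.  -22.5 160. ]
[ 0.3892 -0.3859  0.044 ] [-28.   23.6 160. ]
[ 0.4874 -0.3249  0.044 ] [ 79.4 -18.9 160. ]
[ 0.4954 -0.369   0.044 ] [ 79.4  25.9 159.9]
```

```bash
python3 -m handwheel '[[0.8,0,1,30,0,0,0.01],[0.8,0,0,40,0,0,0],[0.8,0,0,40,0,0,0],[0.8,0,0,40,0,0,0],[0.8,0,0,25,0,0,0],[0.8,0,0,15,0,0,0],[0.8,0,0,0,0,0,0],[0.8,0,0,0,0,0,0]]'
python3 -m handwheel '[[0.2,0,0,0,0,0,0],[0.2,0,0,0,0,0,0],[0.2,0,0,0,0,0,0],[0.2,0,0,0,0,0,0],[0.2,0,0,0,0,0,0],[0.2,0,0,0,0,0,0]]' 25
python3 - <<'E'
from h import *
to(.413,-.358,.014,0.176);snap("wrist","w5",None,1.5)
E
```

```text
t: 10.78
eef_pos: [0.4137, -0.359, 0.0152]
orientation: [0.0, 0.997, 0.083, 0.0]
ft_force: [-0.0, 0.3, 0.5]
gripper_width: 0.0744
t: 11.52
eef_pos: [0.4133, -0.3583, 0.0147]
orientation: [-0.0, 0.997, 0.083, -0.0]
ft_force: [-0.8, 1.9, 5.9]
gripper_width: 0.0455
t 11.53 tool shift mm [-0.3 -0.4  0.7] yaw now 0.166 rz -0.010 q7 -0.71 w 0.0455 F [-0.8  1.9  5.9]
```

View pics/w5.png

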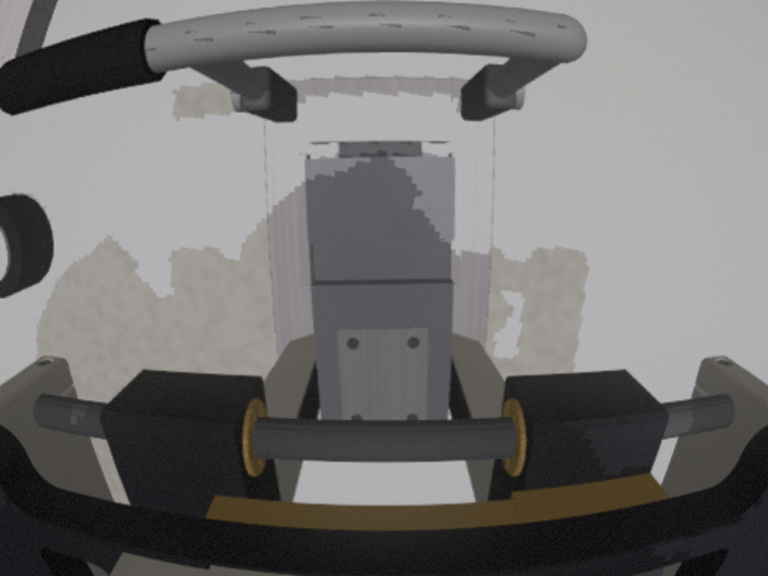

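```bash
python3 -m handwheel '[[0.2,-5,0,0,0,0,0],[0.2,-5,0,0,0,0,0],[0.2,-6,0,0,0,0,0],[0.2,-6,0,0,0,0,0],[0.2,-5,0,0,0,0,0],[0.2,0,0,0,0,0,0],[0.2,0,0,0,0,0,0]]' 45
python3 - <<'E'
from h import *
to(.413,-.358,.014,0.176);snap("wrist","w6",None,1.5)
E
```

```text
t: 12.45
eef_pos: [0.3861, -0.3637, 0.0147]
orientation: [0.0, 0.997, 0.082, -0.0]
ft_force: [0.9, -1.1, 7.3]
gripper_width: 0.0458
t 12.45 tool shift mm [27.4 -1.2  0.7] yaw now 0.1649 rz -0.011 q7 -0.68 w 0.0458 F [ 0.9 -1.1  7.3]
```

View pics/w6.png

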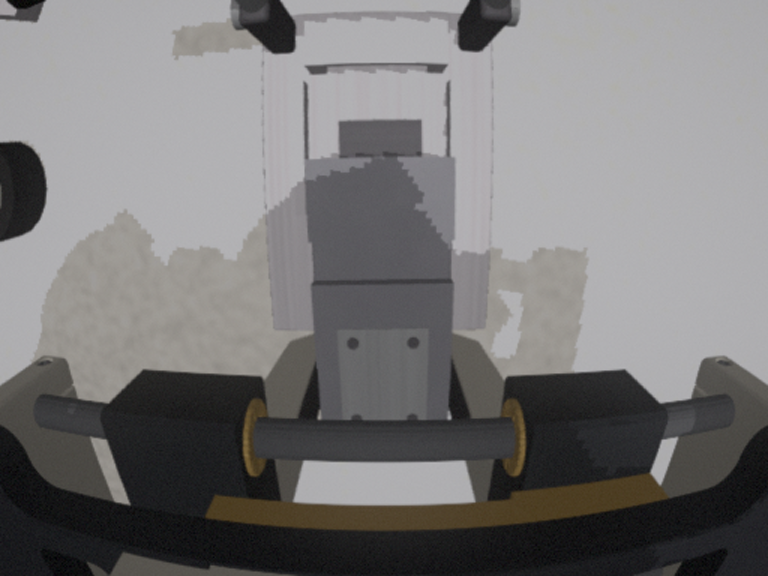

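```bash
python3 -m handwheel '[[0.2,0,0,-10,0,0,0],[0.2,0,0,-20,0,0,0],[0.2,0,0,-30,0,0,0],[0.2,0,0,-30,0,0,0],[0.2,0,0,-30,0,0,0],[0.2,0,0,-20,0,0,0],[0.2,0,0,0,0,0,0],[0.2,0,0,0,0,0,0]]'
python3 - <<'E'
from h import *
to(.413,-.358,.014,-0.19);snap("wrist","w7",None,1.5)
E
```

```text
t: 13.5
eef_pos: [0.3858, -0.3626, 0.1536]
orientation: [-0.001, 0.997, 0.083, -0.001]
ft_force: [-0.2, 0.7, -4.0]
gripper_width: 0.0457
t 13.5 tool shift mm [2.780e+01 1.000e-01 1.396e+02] yaw now 0.1656 rz 0.356 q7 -0.7 w 0.0457 F [-0.2  0.7 -4. ]
```

View pics/w7.png

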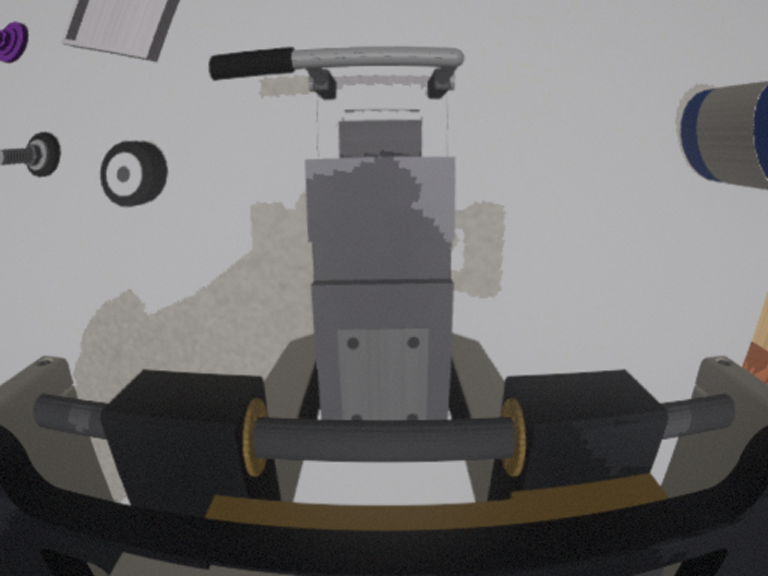

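```bash
python3 -m handwheel '[[0.2,0,0,-15,0,0,0.12],[0.2,0,0,-15,0,0,0.12],[0.2,0,0,0,0,0,0.116],[0.2,0,0,0,0,0,0],[0.2,0,0,0,0,0,0]]'
python3 - <<'E'
from h import *
to(.53,-.14,.18,-0.19)
E
```

```text
t: 14.18
eef_pos: [0.3864, -0.3627, 0.1836]
orientation: [-0.0, 0.996, -0.094, -0.001]
ft_force: [-0.3, 0.4, -3.2]
gripper_width: 0.0459
t 14.18 tool shift mm [  99.6 -245.6    3.6] yaw now -0.1875 rz 0.003 q7 -0.97 w 0.0459 F [-0.3  0.4 -3.2]
```

```bash
python3 -m handwheel '[[0.2,8,-20,0,0,0,0],[0.2,15,-37,0,0,0,0],[0.2,15,-37,0,0,0,0],[0.2,15,-37,0,0,0,0],[0.2,15,-37,0,0,0,0],[0.2,15,-37,0,0,0,0],[0.2,10,-25,0,0,0,0],[0.2,6,-15,0,0,0,0],[0.2,0,0,0,0,0,0],[0.2,0,0,0,0,0,0]]'
python3 - <<'E'
from h import *
to(.53,-.14,.18,-0.19);snap("wrist","w8",None,1.5)
E
```

```text
t: 15.42
eef_pos: [0.5295, -0.1425, 0.1843]
orientation: [0.0, 0.995, -0.096, -0.0]
ft_force: [0.4, 1.0, -3.1]
gripper_width: 0.0462
t 15.43 tool shift mm [ 0.1 -2.5  4.3] yaw now -0.1913 rz -0.001 q7 -1.46 w 0.0462 F [ 0.4  1.  -3.1]
```

View pics/w8.png

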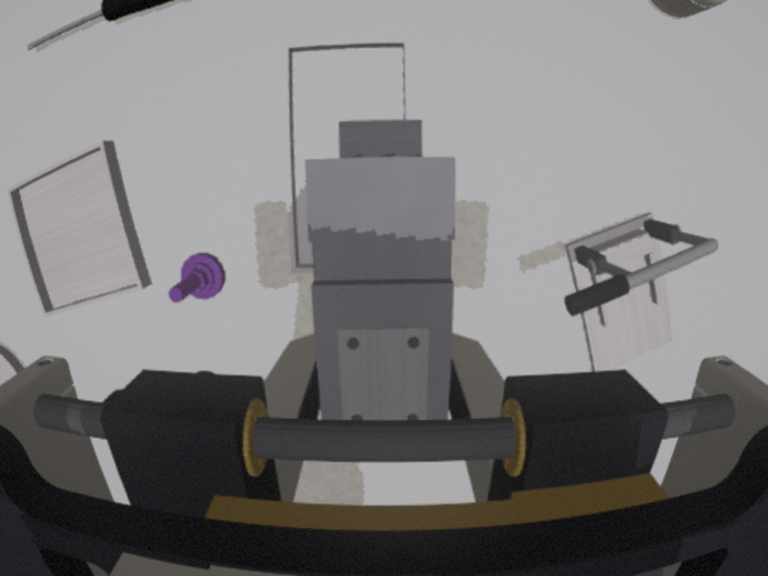

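```bash
python3 - <<'E'
from h import *
st=read_state();p,Rm=pose(st)
V=lambda x,y,z:onz("wrist",x/1.5-.2,y/1.5-.2,z,st)
for q in((295,270),(290,48),(405,43)):
    w=V(*q,.018); print(w.round(4),(Rm.T@(w-p)*1000).round(1))
a,b,c=[V(*q,.018) for q in((295,270),(290,48),(405,43))]
print(np.linalg.norm(a-b),np.linalg.norm(b-c),'ctr',(a+c)/2,'yaw',np.arctan2(*(b-a)[1::-1]))
w=(a+c)/2;w[2]=0;print((Rm.T@(w-p)*1000).round(1))
E
```

```text
[ 0.5365 -0.0749  0.018 ] [ -5.9 -67.8 166.3]
[ 0.7051 -0.1068  0.018 ] [165.7 -68.6 166.2]
[ 0.6903 -0.1911  0.018 ] [167.2  16.9 166.3]
0.17162991727375676 0.0855565096617163 ctr [ 0.61336041 -0.13301555  0.018     ] yaw -0.18704408706193426
[ 80.6 -25.4 184.3]
```

```bash
python3 -m handwheel '[[0.2,14,-6,0,0,0,-0.004],[0.2,14,-6,10,0,0,0],[0.2,14,-7,20,0,0,0],[0.2,13,-7,20,0,0,0],[0.2,0,0,20,0,0,0],[0.2,0,0,20,0,0,0],[0.2,0,0,20,0,0,0],[0.2,0,0,0,0,0,0],[0.2,0,0,0,0,0,0]]'
python3 - <<'E'
from h import *
st=read_state();p,Rm=pose(st)
c=np.array([.6134,-.1330,.018])
to(.6134-.026*np.cos(-.187),-.133-.026*np.sin(-.187),.0185,-0.187);snap("wrist","w9",None,1.5)
E
```

```text
t: 16.6
eef_pos: [0.5898, -0.1259, 0.0745]
orientation: [0.0, 0.996, -0.093, 0.0]
ft_force: [0.0, 0.1, -2.9]
gripper_width: 0.0461
t 16.6 tool shift mm [-1.5  2.6 56. ] yaw now -0.1862 rz 0.001 q7 -1.46 w 0.0461 F [ 0.   0.1 -2.9]
```

View pics/w9.png

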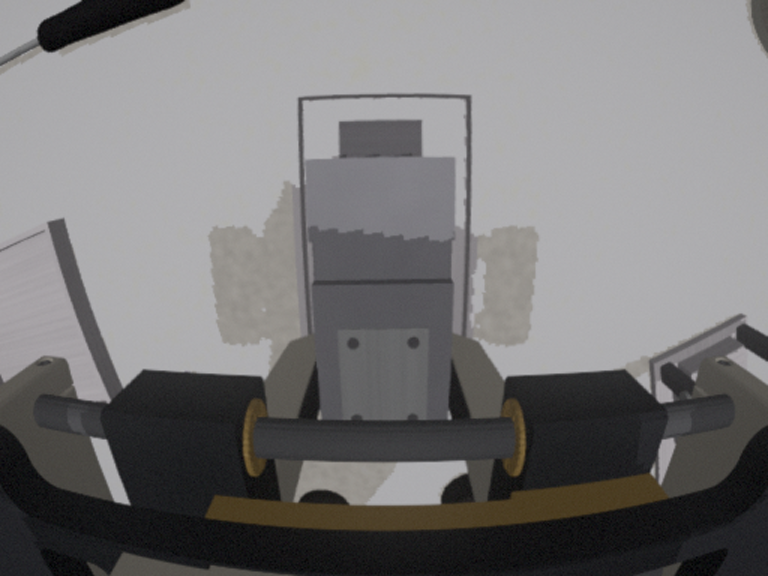

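```bash
python3 -m handwheel '[[0.2,-1,2.5,15,0,0,0],[0.2,0,0,20,0,0,0],[0.2,0,0,15,0,0,0],[0.2,0,0,6,0,0,0],[0.2,0,0,0,0,0,0],[0.2,0,0,0,0,0,0]]'
python3 - <<'E'
from h import *
to(.6134-.026*np.cos(-.187),-.133-.026*np.sin(-.187),.0185,-0.187);snap("side","d9",(200,110,400,230),4);snap("wrist","w9b",None,1.5)
E
```

```text
t: 17.4
eef_pos: [0.588, -0.1283, 0.0188]
orientation: [0.0, 0.996, -0.093, 0.0]
ft_force: [-0.9, -0.5, -3.1]
gripper_width: 0.0459
t 17.4 tool shift mm [-0.2 -0.1  0.3] yaw now -0.1862 rz 0.001 q7 -1.45 w 0.0459 F [-0.9 -0.5 -3.1]
```

View pics/d9.png

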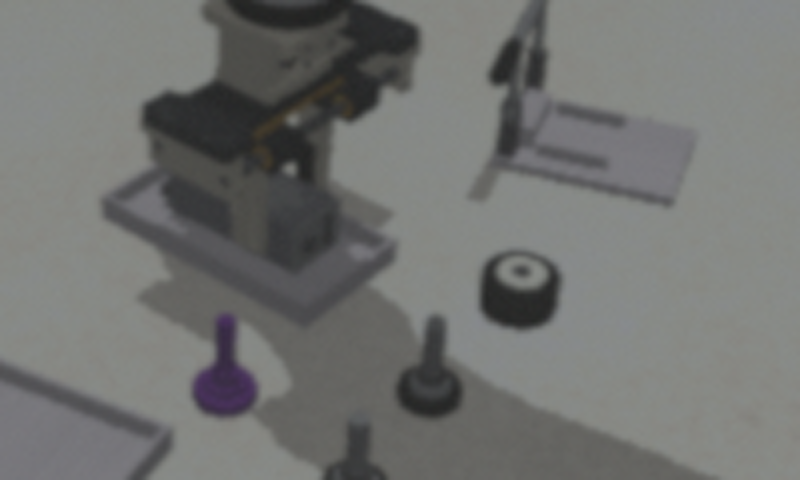

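View pics/w9b.png

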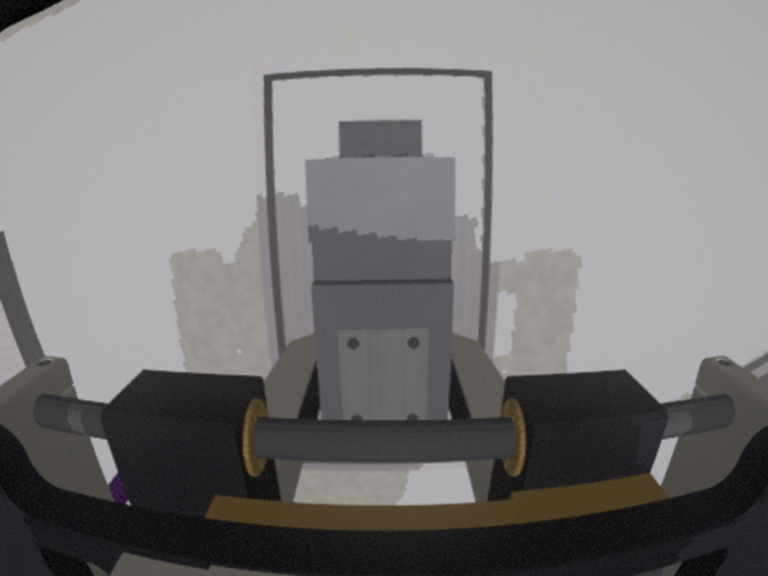

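```bash
python3 -m handwheel '[[0.65,0,0,0,0,0,0],[0.65,0,0,0,0,0,0],[0.65,0,0,0,0,0,0],[0.65,0,0,0,0,0,0],[0.65,0,0,-20,0,0,0],[0.65,0,0,-40,0,0,0],[0.65,0,0,-50,0,0,0],[0.65,0,0,-50,0,0,0],[0.65,0,0,0,0,0,0],[0.65,0,0,0,0,0,0]]'
python3 - <<'E'
from h import *
st=read_state()
to(.4305,-.1637,.15);snap("wrist","w10",None,1.5)
E
```

```text
t: 18.75
eef_pos: [0.5873, -0.1279, 0.1781]
orientation: [-0.0, 0.996, -0.093, -0.0]
ft_force: [0.1, -0.1, 0.3]
gripper_width: 0.0603
t 18.75 tool shift mm [-147.5   64.1   28.1] yaw now -0.186  q7 -1.49 w 0.0603 F [ 0.1 -0.1  0.3]
```

View pics/w10.png

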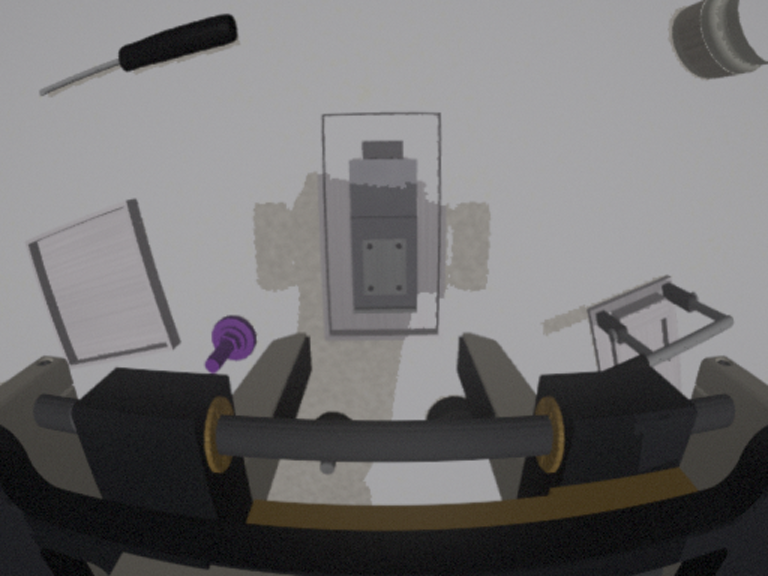

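```bash
python3 - <<'E'
from h import *
def S(p,q): return dict(eef_pos=np.array(p),orientation=np.array(q)/np.linalg.norm(q))
s1=S([.423,-.3321,.2506],[0,.977,.212,0]);s2=S([.4457,-.2874,.1013],[0,.641,.768,0]);s3=S([.5027,-.2769,.0801],[.001,.642,.767,0]);s4=S([.4126,-.3576,.2039],[0,.996,.09,-.001]);s7=S([.3858,-.3626,.1536],[-.001,.997,.083,-.001])
V=lambda s,x,y,z:onz("wrist",x/1.5-.2,y/1.5-.2,z,s).round(4)
print('roller a',V(s1,218,166,.028),V(s2,399,70,.028),V(s3,282,66,.028),V(s4,158,200,.028),V(s7,123,174,.028))
print('footA',V(s1,110,118,.06),V(s4,44,181,.06))
to(.4305,-.1637,.12)
E
```

```text
roller a [ 0.4322 -0.1651  0.028 ] [ 0.4322 -0.1614  0.028 ] [ 0.4328 -0.1617  0.028 ] [ 0.4309 -0.1639  0.028 ] [ 0.4309 -0.163   0.028 ]
footA [ 0.4409 -0.0558  0.06  ] [ 0.4401 -0.0587  0.06  ]
t 18.8 tool shift mm [-147.1   64.1   57.6] yaw now -0.186  q7 -1.49 w 0.0602 F [ 0.4 -0.4  0.8]
```

```bash
python3 -m handwheel '[[0.8,-16,7,0,0,0,0],[0.8,-33,14,0,0,0,0],[0.8,-33,14,10,0,0,0],[0.8,-33,14,16,0,0,0],[0.8,-21,9,16,0,0,0],[0.8,-10,4.5,16,0,0,0],[0.8,0,0,0,0,0,0],[0.8,0,0,0,0,0,0]]'
python3 - <<'E'
from h import *
to(.4318,-.162,.006);snap("wrist","w11",None,1.5)
E
```

```text
t: 19.8
eef_pos: [0.4327, -0.1626, 0.1205]
orientation: [0.0, 0.996, -0.093, -0.0]
ft_force: [0.5, 0.3, -0.7]
gripper_width: 0.0743
t 19.8 tool shift mm [ -1.   -0.4 114.5] yaw now -0.1862  q7 -1.34 w 0.0743 F [ 0.5  0.3 -0.7]
```

View pics/w11.png

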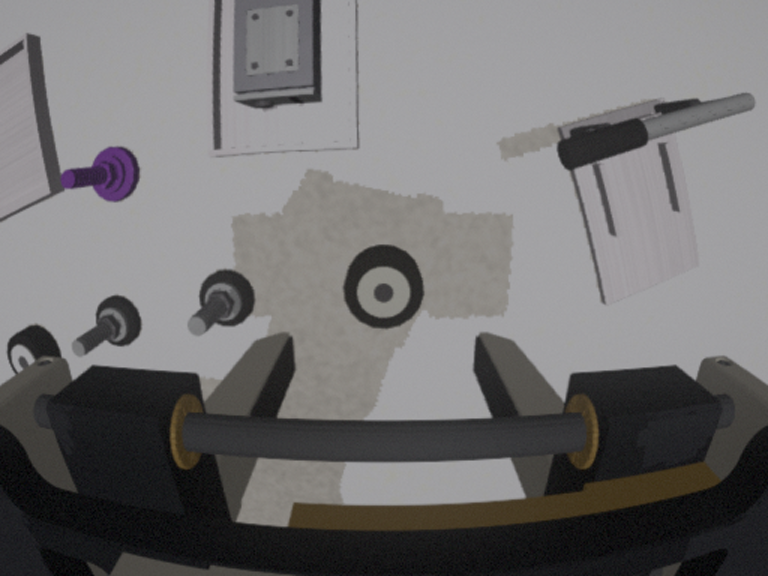

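```bash
python3 - <<'E'
from h import *
st=read_state();p,Rm=pose(st)
V=lambda x,y,z:onz("wrist",x/1.5-.2,y/1.5-.2,z,st)
for q in((384,293,.028),(199,326,.06),(81,347,.06),(22,358,.028)):
    w=V(*q);print(w.round(4),(Rm.T@(w-p)*1000).round(1))
E
python3 -m handwheel '[[0.8,-1,0,20,0,0,0],[0.8,0,0,30,0,0,0],[0.8,0,0,30,0,0,0],[0.8,0,0,22,0,0,0],[0.8,0,0,12,0,0,0],[0.8,0,0,0,0,0,0]]'
```

```text
[ 0.4307 -0.1636  0.028 ] [-2.3  1.4 92.7]
[ 0.4402 -0.0562  0.06  ] [ -12.8 -105.8   60.7]
[0.4399 0.0398 0.06  ] [ -30.8 -200.2   60.6]
[0.4295 0.1477 0.028 ] [ -61.  -304.3   92.6]
t: 20.6
eef_pos: [0.4318, -0.1623, 0.0061]
orientation: [-0.0, 0.996, -0.093, -0.0]
ft_force: [-0.9, 0.3, 0.0]
gripper_width: 0.0741
```

```bash
python3 -m handwheel '[[0.3,-1,1,0,0,0,0],[0.3,0,0,0,0,0,0],[0.3,0,0,0,0,0,0],[0.3,0,0,0,0,0,0],[0.3,0,0,0,0,0,0],[0.3,0,0,0,0,0,0]]' 25
python3 -m handwheel '[[0.3,0,0,-15,0,0,0.04],[0.3,0,0,-30,0,0,-0.1],[0.3,0,0,-35,0,0,-0.1],[0.3,0,0,-35,0,0,-0.06],[0.3,0,0,-35,0,0,0],[0.3,0,0,0,0,0,0],[0.3,0,0,0,0,0,0]]'
python3 - <<'E'
from h import *
to(.584,.14,.15,0.02);snap("wrist","w12",None,1.5)
E
```

```text
t: 21.35
eef_pos: [0.4308, -0.1632, 0.007]
orientation: [0.0, 0.996, -0.093, 0.001]
ft_force: [-0.1, -0.2, 8.0]
gripper_width: 0.0493
t: 22.22
eef_pos: [0.4302, -0.163, 0.156]
orientation: [-0.0, 1.0, 0.017, -0.0]
ft_force: [-0.4, 1.3, -1.3]
gripper_width: 0.0495
t 22.23 tool shift mm [ 164.  -297.5    6. ] yaw now 0.034 rz 0.014 q7 -1.2 w 0.0495 F [-0.4  1.3 -1.3]
```

View pics/w12.png

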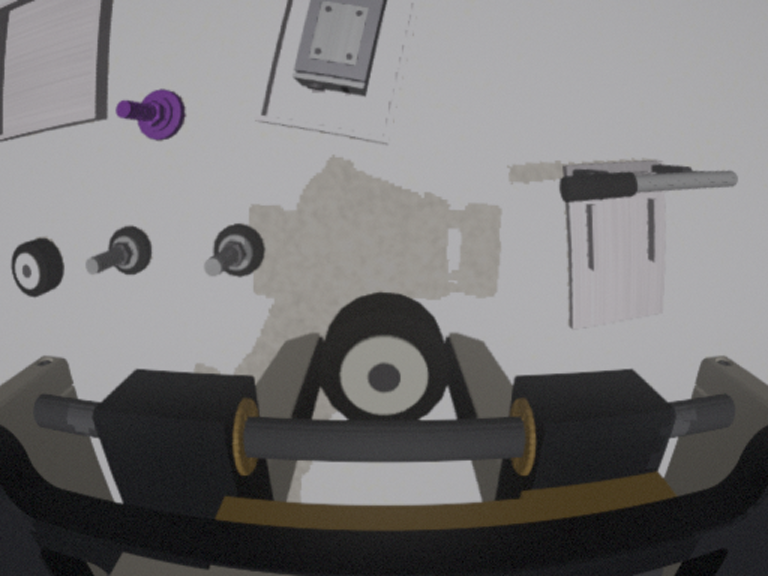

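```bash
python3 -m handwheel '[[0.3,7,-16,0,0,0,0],[0.3,14,-32,0,0,0,0],[0.3,15,-36,0,0,0,0],[0.3,16,-38,0,0,0,0],[0.3,16,-38,0,0,0,0],[0.3,16,-38,0,0,0,0],[0.3,16,-38,0,0,0,0],[0.3,14,-32,0,0,0,0],[0.3,7,-20,0,0,0,0],[0.3,5,-10,0,0,0,0],[0.3,0,0,0,0,0,0],[0.3,0,0,0,0,0,0]]'
python3 - <<'E'
from h import *
to(.584,.14,.15,0.02);snap("wrist","w13",None,1.5)
E
```

```text
t: 23.78
eef_pos: [0.546, 0.1375, 0.1563]
orientation: [0.0, 1.0, 0.016, -0.0]
ft_force: [-0.1, 0.2, -1.4]
gripper_width: 0.0497
t 23.77 tool shift mm [38.1 -1.3  6.3] yaw now 0.0323 rz 0.012 q7 -1.76 w 0.0497 F [-0.1  0.2 -1.4]
```

View pics/w13.png

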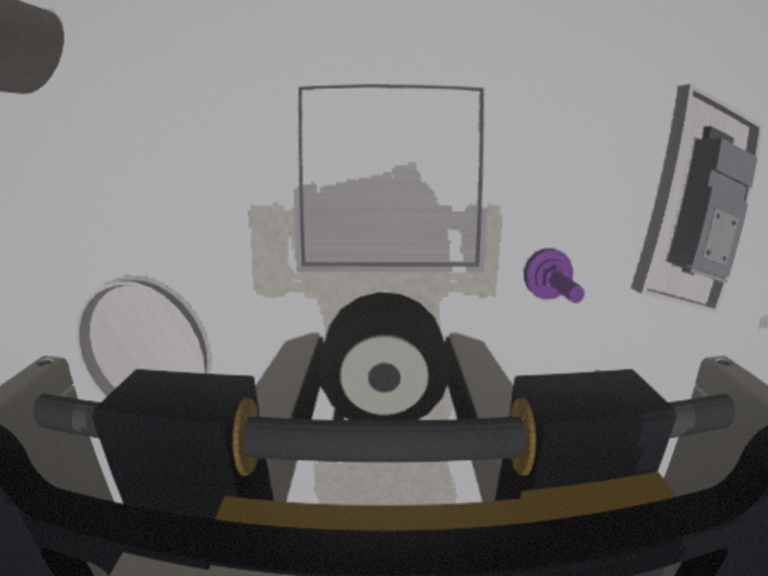

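```bash
python3 - <<'E'
from h import *
st=read_state();p,Rm=pose(st)
V=lambda x,y,z:onz("wrist",x/1.5-.2,y/1.5-.2,z,st)
P=[V(x,y,.018) for x,y in((303,264),(479,264),(483,90),(300,88))]
for w in P: print(w.round(4),(Rm.T@(w-p)*1000).round(1))
c=sum(P)/4;print(c,(Rm.T@(c-p)*1000).round(1),[np.linalg.norm(P[i]-P[i-1]).round(4) for i in range(4)])
D=[V(x,y,.018) for x,y in((80,340),(212,360),(130,279))]
print('dish rim',D)
E
```

```text
[0.5492 0.1936 0.018 ] [  5.  -56.1 138.4]
[0.5533 0.0685 0.018 ] [  5.   69.1 138.5]
[0.6758 0.0727 0.018 ] [127.7  68.8 138.4]
[0.6726 0.1971 0.018 ] [128.4 -55.6 138.4]
[0.61273019 0.13297361 0.018     ] [ 66.5   6.6 138.4] [np.float64(0.1234), np.float64(0.1252), np.float64(0.1226), np.float64(0.1244)]
dish rim [array([0.47640291, 0.40373602, 0.018     ]), array([0.46923128, 0.27050044, 0.018     ]), array([0.53418348, 0.33761953, 0.018     ])]
```

```bash
python3 -m handwheel '[[0.3,15,1,0,0,0,0],[0.3,30,2,10,0,0,0],[0.3,30,2,20,0,0,0],[0.3,20,1.5,30,0,0,0],[0.3,0,0,30,0,0,0],[0.3,0,0,25,0,0,0],[0.3,0,0,15,0,0,0],[0.3,0,0,8,0,0,0],[0.3,0,0,4,0,0,0],[0.3,0,0,0,0,0,0],[0.3,0,0,0,0,0,0]]'
python3 - <<'E'
from h import *
to(.6127+.029,.133+.001,.0115,0.033)
E
```

```text
t: 25.2
eef_pos: [0.6419, 0.1358, 0.0151]
orientation: [-0.0, 1.0, 0.017, 0.0]
ft_force: [0.2, 0.2, -0.5]
gripper_width: 0.0494
t 25.2 tool shift mm [-0.3  1.8  3.6] yaw now 0.0339 rz 0.001 q7 -1.69 w 0.0494 F [ 0.2  0.2 -0.5]
```

```bash
python3 -m handwheel '[[0.3,0,1.5,3.5,0,0,0],[0.3,0,0,0,0,0,0],[0.65,0,0,0,0,0,0],[0.65,0,0,0,0,0,0],[0.65,0,0,0,0,0,0],[0.65,0,0,-20,0,0,0],[0.65,0,0,-40,0,0,0],[0.65,0,0,-50,0,0,0],[0.65,0,0,-30,0,0,0],[0.65,0,0,0,0,0,0],[0.65,0,0,0,0,0,0]]'
python3 - <<'E'
from h import *
to(.4295,.148,.13);snap("wrist","w14",None,1.5)
E
```

```text
t: 26.58
eef_pos: [0.6412, 0.1341, 0.1511]
orientation: [-0.0, 1.0, 0.017, -0.0]
ft_force: [0.8, 0.8, 0.4]
gripper_width: 0.0604
t 26.57 tool shift mm [-211.1  -21.    21.1] yaw now 0.0339  q7 -1.71 w 0.0604 F [0.8 0.8 0.4]
```

View pics/w14.png

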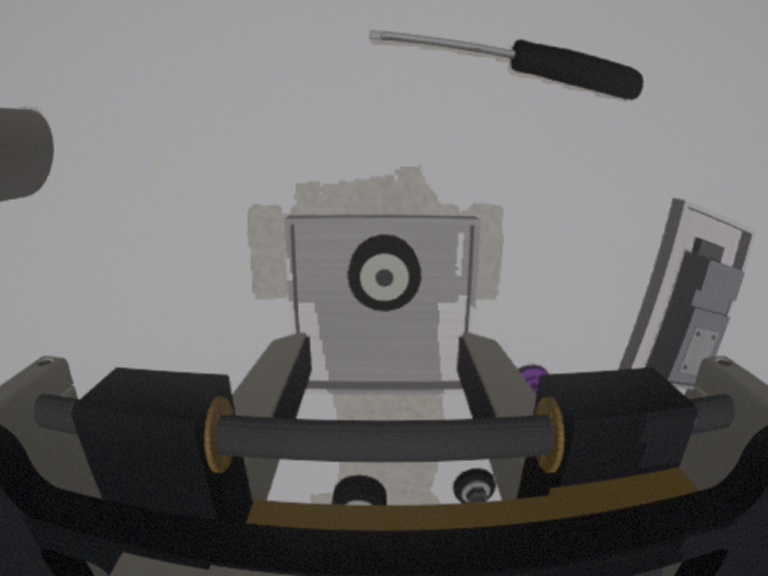

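```bash
python3 -m handwheel '[[0.8,-18,-1,0,0,0,0],[0.8,-36,-4,0,0,0,0],[0.8,-40,-4,0,0,0,0],[0.8,-40,-4,5,0,0,0],[0.8,-40,-4,10,0,0,0],[0.8,-25,-3,10,0,0,0],[0.8,-12,-2,6,0,0,0],[0.8,0,0,0,0,0,0],[0.8,0,0,0,0,0,0]]'
python3 - <<'E'
from h import *
to(.4295,.148,.006);snap("wrist","w15",None,1.5)
E
```

```text
t: 27.75
eef_pos: [0.4312, 0.1491, 0.1199]
orientation: [-0.0, 1.0, 0.017, 0.0]
ft_force: [-0.1, -0.1, 0.4]
gripper_width: 0.0745
t 27.75 tool shift mm [ -1.9   1.  113.9] yaw now 0.0334  q7 -1.84 w 0.0745 F [-0.1 -0.1  0.4]
```

View pics/w15.png

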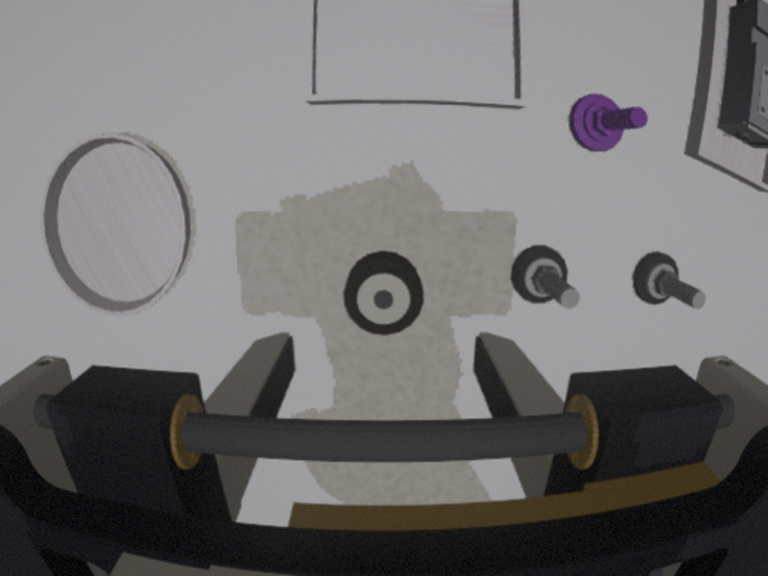

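```bash
python3 - <<'E'
from h import *
st=read_state();p,Rm=pose(st)
V=lambda x,y,z:onz("wrist",x/1.5-.2,y/1.5-.2,z,st)
for q in((384,299,.028),(569,298,.06),(698,299,.06)):
    w=V(*q);print(w.round(4),(Rm.T@(w-p)*1000).round(1))
for pts,z in(([(44,214),(194,220),(122,133),(122,312)],.018),):
    D=[V(x,y,z) for x,y in pts]; print(np.array(D).round(4)[:,:2])
# fit circle to rim edge pixels: outer rim points
P=np.array([V(x,y,.018)[:2] for x,y in((44,214),(70,150),(122,133),(165,158),(190,210),(185,265),(160,300),(122,312),(75,290))])
A=np.c_[2*P,np.ones(len(P))];s=np.linalg.lstsq(A,(P**2).sum(1),rcond=None)[0];print('dish',s[:2],np.sqrt(s[2]+s[:2]@s[:2]))
E
```

```text
[0.4252 0.1476 0.028 ] [-6.2  1.3 92. ]
[0.439  0.0433 0.06  ] [  4.1 106.   60. ]
[ 0.4406 -0.0543  0.06  ] [  2.5 203.6  60. ]
[[0.4782 0.4042]
 [0.4706 0.2713]
 [0.5308 0.3259]
 [0.4047 0.3366]]
dish [0.46863745 0.33894272] 0.06463066490682533
```

```bash
python3 -m handwheel '[[0.8,-6,0.5,20,0,0,0],[0.8,0,0,30,0,0,0],[0.8,0,0,30,0,0,0],[0.8,0,0,22,0,0,0],[0.8,0,0,11,0,0,0],[0.8,0,0,0,0,0,0],[0.8,0,0,0,0,0,0]]'
python3 -m handwheel '[[0.3,0,0,0,0,0,0],[0.3,0,0,0,0,0,0],[0.3,0,0,0,0,0,0],[0.3,0,0,0,0,0,0],[0.3,0,0,0,0,0,0],[0.3,0,0,-10,0,0,0],[0.3,0,0,-30,0,0,0],[0.3,0,0,-35,0,0,0],[0.3,0,0,-35,0,0,0],[0.3,0,0,-20,0,0,0],[0.3,0,0,0,0,0,0]]'
python3 - <<'E'
from h import *
to(.6127-.029,.133-.001,.13,0.033);snap("wrist","w16",None,1.5)
E
```

```text
t: 28.68
eef_pos: [0.4262, 0.1489, 0.0095]
orientation: [0.001, 1.0, 0.017, -0.002]
ft_force: [-0.3, 0.2, 0.9]
gripper_width: 0.0742
t: 30.05
eef_pos: [0.4266, 0.1495, 0.1407]
orientation: [-0.0, 1.0, 0.017, -0.001]
ft_force: [-0.9, -0.3, -0.9]
gripper_width: 0.0496
t 30.05 tool shift mm [156.4  22.8  10.4] yaw now 0.0341 rz 0.001 q7 -1.74 w 0.0496 F [-0.9 -0.3 -0.9]
```

View pics/w16.png

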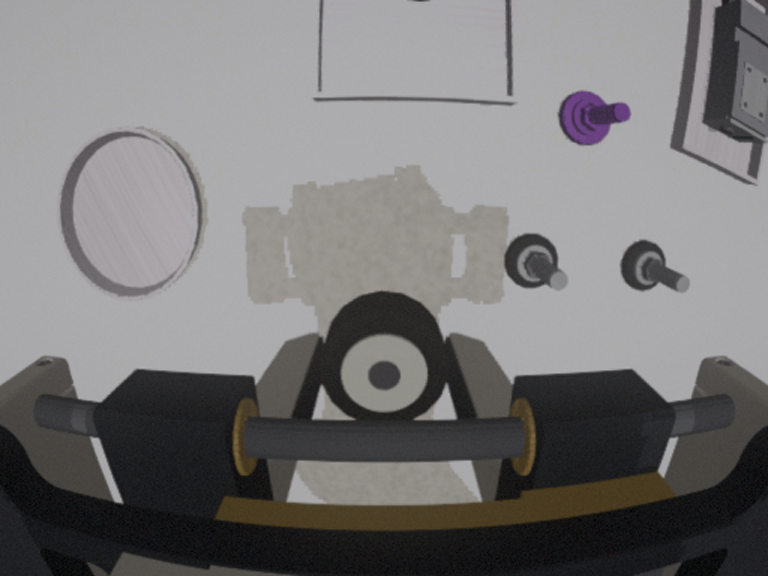

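```bash
python3 -m handwheel '[[0.3,16,2,0,0,0,0],[0.3,32,5,0,0,0,0],[0.3,36,5,0,0,0,0],[0.3,36,5,5,0,0,0],[0.3,24,4,15,0,0,0],[0.3,12,2,25,0,0,0],[0.3,0,0,30,0,0,0],[0.3,0,0,20,0,0,0],[0.3,0,0,10,0,0,0],[0.3,0,0,0,0,0,0],[0.3,0,0,0,0,0,0]]'
python3 - <<'E'
from h import *
to(.6127-.029,.133-.001,.012,0.033)
E
```

```text
t: 31.48
eef_pos: [0.583, 0.1311, 0.034]
orientation: [0.001, 1.0, 0.017, -0.002]
ft_force: [-0.6, -0.9, 0.1]
gripper_width: 0.0496
t 31.48 tool shift mm [ 0.8 -0.9 22. ] yaw now 0.0336 rz 0.001 q7 -1.58 w 0.0496 F [-0.6 -0.9  0.1]
```

```bash
python3 -m handwheel '[[0.3,0,-0.5,10,0,0,0],[0.3,0,0,8,0,0,0],[0.3,0,0,4,0,0,0],[0.3,0,0,0,0,0,0],[0.65,0,0,0,0,0,0],[0.65,0,0,0,0,0,0],[0.65,0,0,0,0,0,0],[0.65,0,0,-20,0,0,0],[0.65,0,0,-40,0,0,0],[0.65,0,0,-50,0,0,0],[0.65,0,0,-30,0,0,0],[0.65,0,0,0,0,0,0]]'
python3 - <<'E'
from h import *
to(.4395,.0425,.13);snap("wrist","w17",None,1.5)
E
```

```text
t: 32.98
eef_pos: [0.5841, 0.1322, 0.1538]
orientation: [0.0, 1.0, 0.017, -0.0]
ft_force: [0.8, 0.3, -0.3]
gripper_width: 0.0607
t 32.98 tool shift mm [-147.6   84.7   23.8] yaw now 0.0338  q7 -1.63 w 0.0607 F [ 0.8  0.3 -0.3]
```

View pics/w17.png

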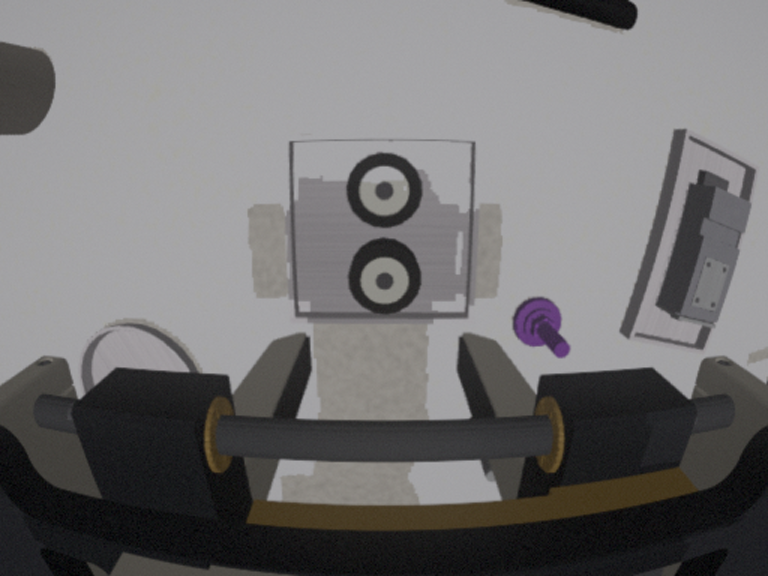

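```bash
python3 -m handwheel '[[0.5,-15,9,0,0,0,0],[0.5,-32,18,0,0,0,0],[0.5,-36,20,0,0,0,0],[0.5,-34,20,4,0,0,0],[0.5,-20,12,10,0,0,0],[0.5,-10,6,10,0,0,0],[0.5,0,0,0,0,0,0],[0.5,0,0,0,0,0,0]]'
python3 - <<'E'
from h import *
to(.4395,.0425,.029);snap("wrist","w18",None,1.5)
E
```

```text
t: 34.02
eef_pos: [0.4387, 0.0419, 0.1281]
orientation: [0.001, 1.0, 0.017, -0.002]
ft_force: [0.3, 0.3, 0.7]
gripper_width: 0.0465
t 34.02 tool shift mm [ 1.3 -0.8 99.1] yaw now 0.0336  q7 -1.5 w 0.0465 F [0.3 0.3 0.7]
```

View pics/w18.png

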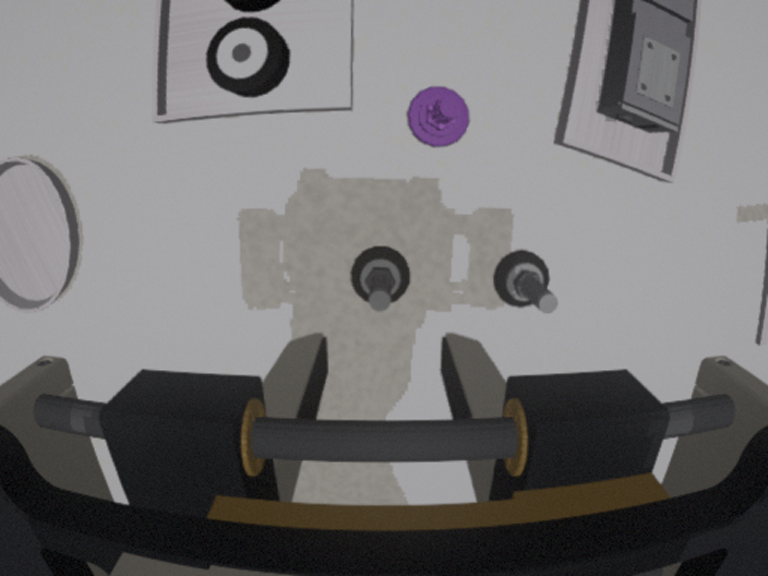

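```bash
python3 - <<'E'
from h import *
st=read_state();p,Rm=pose(st)
V=lambda x,y,z:onz("wrist",x/1.5-.2,y/1.5-.2,z,st)
for q in((380,299,.06),(545,301,.06),(381,275,.01),(522,278,.01)):
    w=V(*q);print(w.round(4),(Rm.T@(w-p)*1000).round(1))
E
```

```text
[0.4401 0.0429 0.06  ] [ 1.4 -0.9 68.2]
[ 0.4417 -0.0526  0.06  ] [-0.2 94.5 68.4]
[0.4406 0.0425 0.01  ] [  2.1  -0.6 118.2]
[ 0.442  -0.0537  0.01  ] [  0.2  95.6 118.4]
```

```bash
python3 -m handwheel '[[0.5,1.5,-1,15,0,0,0],[0.5,0,0,25,0,0,0],[0.5,0,0,25,0,0,0],[0.5,0,0,20,0,0,0],[0.5,0,0,13,0,0,0],[0.5,0,0,0,0,0,0],[0,0,0,0,0,0,0],[0,0,0,0,0,0,0],[0,0,0,0,0,0,0],[0,0,0,0,0,0,0],[0,0,0,0,0,0,0],[0,0,0,0,0,0,0]]'
python3 -m handwheel '[[0,0,0,-10,0,0,0],[0,0,0,-30,0,0,0],[0,0,0,-35,0,0,0],[0,0,0,-30,0,0,0],[0,0,0,0,0,0,0],[0,0,0,0,0,0,0]]'
python3 - <<'E'
from h import *
to(.4686,.339,.13);snap("wrist","w19",None,1.5)
E
```

```text
t: 35.58
eef_pos: [0.44, 0.0429, 0.0305]
orientation: [0.001, 1.0, 0.017, -0.002]
ft_force: [0.0, 1.0, 4.2]
gripper_width: 0.0114
t: 36.33
eef_pos: [0.4399, 0.0431, 0.1351]
orientation: [0.001, 1.0, 0.017, -0.002]
ft_force: [0.7, 0.2, -1.7]
gripper_width: 0.0113
t 36.33 tool shift mm [  38.8 -294.7    4.6] yaw now 0.0342  q7 -1.49 w 0.0113 F [ 0.7  0.2 -1.7]
```

View pics/w19.png

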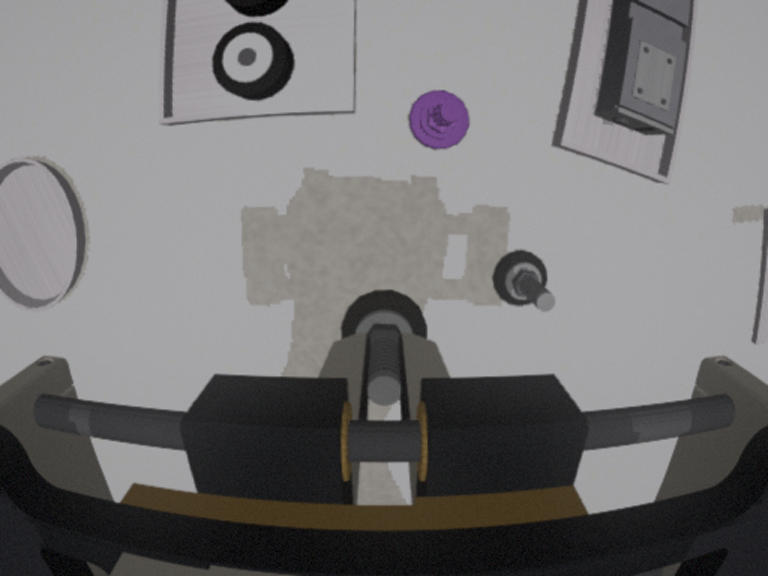

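```bash
python3 -m handwheel '[[0,1,-16,0,0,0,0],[0,2,-34,0,0,0,0],[0,3,-40,0,0,0,0],[0,3,-40,0,0,0,0],[0,3,-40,0,0,0,0],[0,3,-40,0,0,0,0],[0,3,-36,0,0,0,0],[0,1,-22,0,0,0,0],[0,1,-10,0,0,0,0],[0,0,0,0,0,0,0],[0,0,0,0,0,0,0]]'
python3 - <<'E'
from h import *
to(.4686,.339,.13);snap("wrist","w20",None,1.5)
E
```

```text
t: 37.75
eef_pos: [0.451, 0.32, 0.1349]
orientation: [0.001, 1.0, 0.016, -0.002]
ft_force: [0.6, -0.3, -1.3]
gripper_width: 0.0115
t 37.75 tool shift mm [ 18.3 -18.4   4.8] yaw now 0.0321  q7 -1.96 w 0.0115 F [ 0.6 -0.3 -1.3]
```

View pics/w20.png

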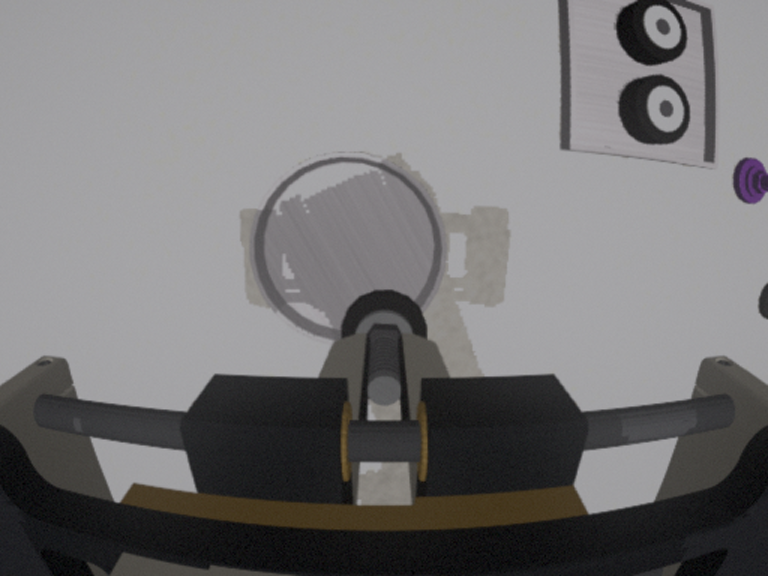

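```bash
python3 - <<'E'
from h import *
st=read_state();p,Rm=pose(st)
V=lambda x,y,z:onz("wrist",x/1.5-.2,y/1.5-.2,z,st)
P=np.array([V(x,y,.018)[:2] for x,y in((251,240),(268,193),(300,165),(350,152),(400,166),(432,199),(447,245),(436,285),(272,300),(315,334))])
A=np.c_[2*P,np.ones(len(P))];s=np.linalg.lstsq(A,(P**2).sum(1),rcond=None)[0];print('dish',s[:2],np.sqrt(s[2]+s[:2]@s[:2]))
to(s[0]+.025,s[1],.034);to(s[0]-.025,s[1],.034)
E
```

```text
dish [0.46911819 0.34280662] 0.06359852330493182
t 37.8 tool shift mm [ 44.2 -21.5 100.7] yaw now 0.032  q7 -1.96 w 0.0113 F [-0.3  0.2 -1.1]
t 37.8 tool shift mm [ -5.8 -23.1 101. ] yaw now 0.032  q7 -1.96 w 0.0113 F [-0.3  0.2 -1.1]
```

```bash
python3 -m handwheel '[[0,12,-6,0,0,0,0],[0,20,-10,5,0,0,0],[0,11,-5,15,0,0,0],[0,0,0,25,0,0,0],[0,0,0,25,0,0,0],[0,0,0,15,0,0,0],[0,0,0,8,0,0,0],[0,0,0,4,0,0,0],[0,0,0,0,0,0,0],[0,0,0,0,0,0,0]]'
python3 - <<'E'
from h import *
to(.4941,.3428,.034)
E
```

```text
t: 39.05
eef_pos: [0.493, 0.344, 0.0383]
orientation: [0.0, 1.0, 0.017, -0.002]
ft_force: [0.5, -0.4, -1.4]
gripper_width: 0.0118
t 39.05 tool shift mm [1.  1.3 4.3] yaw now 0.0338  q7 -1.89 w 0.0118 F [ 0.5 -0.4 -1.4]
```

```bash
python3 -m handwheel '[[0,0,0,2,0,0,0],[0,0,0,2,0,0,0],[0,0,0,0,0,0,0],[0,0,0,0,0,0,0]]'
python3 -m handwheel '[[0.3,0,0,0,0,0,0],[0.3,0,0,0,0,0,0],[0.3,0,0,0,0,0,0],[0.3,0,0,-15,0,0,0],[0.3,0,0,-35,0,0,0],[0.3,0,0,-45,0,0,0],[0.3,0,0,0,0,0,0],[0.3,0,0,0,0,0,0]]'
python3 - <<'E'
from h import *
to(.4417,-.053,.13);snap("wrist","w21",None,1.5)
E
```

```text
t: 39.55
eef_pos: [0.4929, 0.3441, 0.0345]
orientation: [0.0, 1.0, 0.017, -0.002]
ft_force: [-1.8, -0.2, 7.9]
gripper_width: 0.0116
t: 40.55
eef_pos: [0.4929, 0.3441, 0.1291]
orientation: [0.0, 1.0, 0.017, -0.002]
ft_force: [-0.4, -0.5, -0.9]
gripper_width: 0.028
t 40.55 tool shift mm [-64.7 395.1  -0.4] yaw now 0.034  q7 -1.94 w 0.028 F [-0.4 -0.5 -0.9]
```

View pics/w21.png

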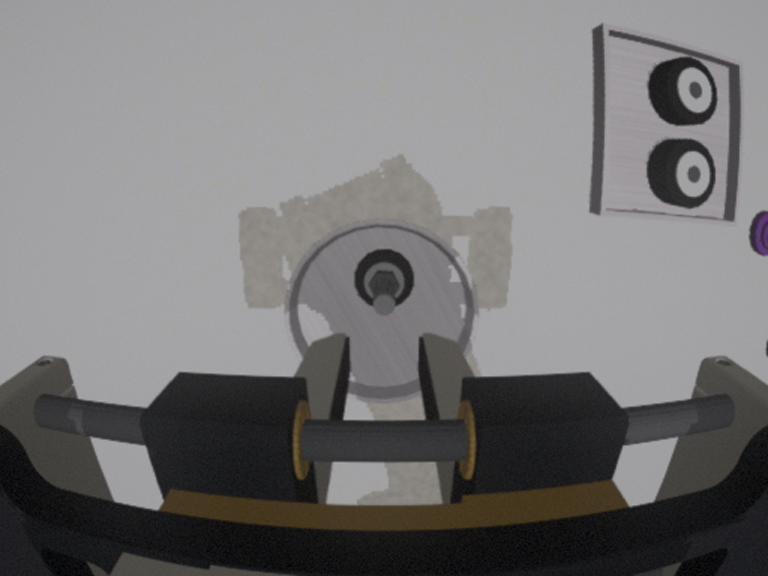

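```bash
python3 -m handwheel '[[0.5,-3,18,0,0,0,0],[0.5,-6,36,0,0,0,0],[0.5,-7,44,0,0,0,0],[0.5,-8,46,0,0,0,0],[0.5,-8,46,0,0,0,0],[0.5,-8,46,0,0,0,0],[0.5,-8,46,0,0,0,0],[0.5,-7,44,0,0,0,0],[0.5,-6,38,0,0,0,0],[0.5,-3,20,0,0,0,0],[0.5,-1,11,0,0,0,0],[0.5,0,0,0,0,0,0]]'
python3 -m handwheel '[[0.5,0,0,0,0,0,0]]'
python3 - <<'E'
from h import *
to(.4417,-.053,.029);snap("wrist","w22",None,1.5)
E
```

```text
t: 42.1
eef_pos: [0.4409, -0.0537, 0.1292]
orientation: [0.001, 1.0, 0.016, -0.002]
ft_force: [0.2, 0.4, 0.3]
gripper_width: 0.0464
t: 42.22
eef_pos: [0.4414, -0.0523, 0.1293]
orientation: [0.001, 1.0, 0.017, -0.002]
ft_force: [0.1, 0.1, -0.5]
gripper_width: 0.0467
t 42.23 tool shift mm [  0.7   0.6 100.3] yaw now 0.0347  q7 -1.3 w 0.0467 F [ 0.1  0.1 -0.5]
```

View pics/w22.png

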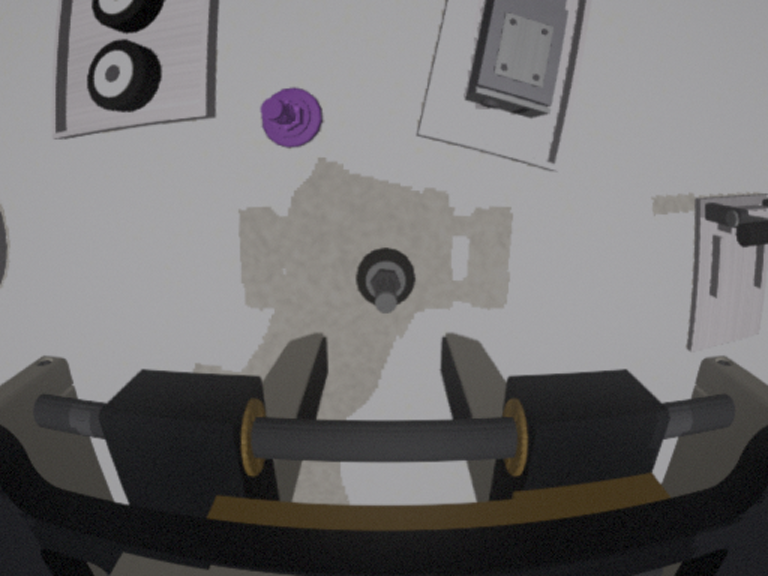

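```bash
python3 -m handwheel '[[0.5,0,2.5,15,0,0,0],[0.5,0,0,25,0,0,0],[0.5,0,0,25,0,0,0],[0.5,0,0,20,0,0,0],[0.5,0,0,14.5,0,0,0],[0.5,0,0,0,0,0,0],[0,0,0,0,0,0,0],[0,0,0,0,0,0,0],[0,0,0,0,0,0,0],[0,0,0,0,0,0,0],[0,0,0,0,0,0,0],[0,0,0,0,0,0,0]]'
python3 -m handwheel '[[0,0,0,-10,0,0,0],[0,0,0,-30,0,0,0],[0,0,0,-35,0,0,0],[0,0,0,-30,0,0,0],[0,0,0,0,0,0,0],[0,0,0,0,0,0,0]]'
python3 - <<'E'
from h import *
to(.4441,.343,.135);snap("wrist","w23",None,1.5)
E
```

```text
t: 43.78
eef_pos: [0.4414, -0.0556, 0.0302]
orientation: [0.001, 1.0, 0.017, -0.002]
ft_force: [-0.6, 0.7, 6.2]
gripper_width: 0.0113
t: 44.52
eef_pos: [0.4414, -0.0553, 0.1347]
orientation: [0.001, 1.0, 0.017, -0.002]
ft_force: [0.5, 0.4, -1.3]
gripper_width: 0.0115
t 44.52 tool shift mm [  16.3 -398.    -0.8] yaw now 0.0342  q7 -1.28 w 0.0115 F [ 0.5  0.4 -1.3]
```

View pics/w23.png

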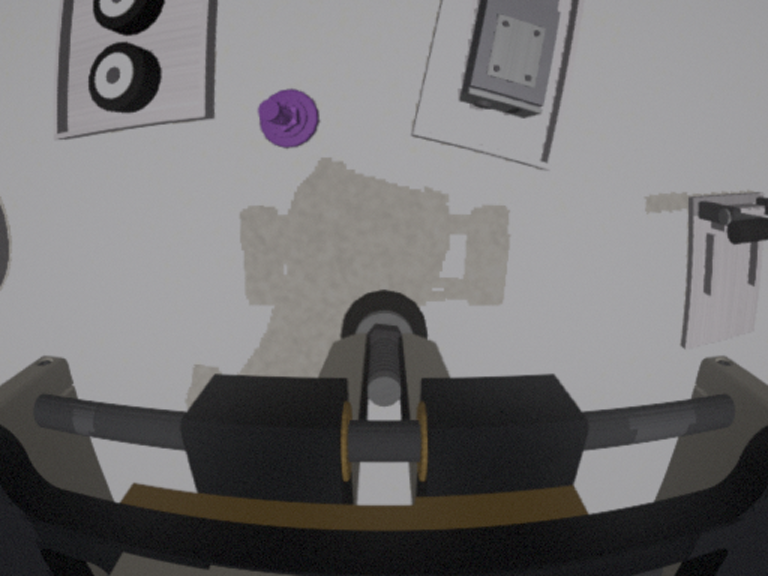

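```bash
python3 -m handwheel '[[0,0,-18,0,0,0,0],[0,1,-36,0,0,0,0],[0,2,-44,0,0,0,0],[0,2,-46,0,0,0,0],[0,2,-46,0,0,0,0],[0,2,-46,0,0,0,0],[0,2,-46,0,0,0,0],[0,2,-44,0,0,0,0],[0,2,-38,0,0,0,0],[0,1,-20,0,0,0,0],[0,0,-14,0,0,0,0],[0,0,0,0,0,0,0]]'
python3 -m handwheel '[[0,0,0,0,0,0,0]]'
python3 - <<'E'
from h import *
to(.4441,.343,.036);snap("wrist","w24",None,1.5)
E
```

```text
t: 46.08
eef_pos: [0.444, 0.3426, 0.1339]
orientation: [0.001, 1.0, 0.017, -0.002]
ft_force: [0.3, -0.9, -0.6]
gripper_width: 0.0113
t: 46.2
eef_pos: [0.4443, 0.3413, 0.1344]
orientation: [0.001, 1.0, 0.016, -0.002]
ft_force: [-0.5, 0.7, -1.0]
gripper_width: 0.0116
t 46.2 tool shift mm [ 0.3 -1.9 98.4] yaw now 0.0322  q7 -1.97 w 0.0116 F [-0.5  0.7 -1. ]
```

View pics/w24.png

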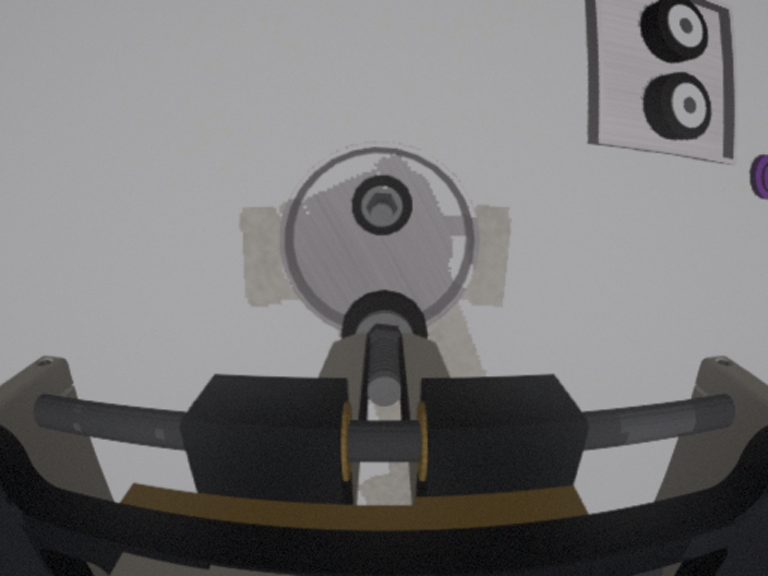

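```bash
python3 -m handwheel '[[0,1,0,15,0,0,0],[0,0,0,25,0,0,0],[0,0,0,25,0,0,0],[0,0,0,18,0,0,0],[0,0,0,9,0,0,0],[0,0,0,4,0,0,0],[0,0,0,2,0,0,0],[0,0,0,2,0,0,0],[0,0,0,0,0,0,0],[0,0,0,0,0,0,0]]'
```

```text
t: 47.5
eef_pos: [0.4448, 0.3428, 0.0346]
orientation: [0.001, 1.0, 0.017, -0.002]
ft_force: [-0.7, -0.6, -2.4]
gripper_width: 0.0112
```

```bash
python3 -m handwheel '[[0,0,0,1,0,0,0],[0,0,0,0,0,0,0],[0,0,0,0,0,0,0]]'
python3 -m handwheel '[[0.3,0,0,0,0,0,0],[0.3,0,0,0,0,0,0],[0.3,0,0,0,0,0,0],[0.3,0,0,-15,0,0,0],[0.3,0,0,-35,0,0,0],[0.3,0,0,-45,0,0,0],[0.3,-20,0,-30,0,0,0],[0.3,-20,0,-30,0,0,0],[0.3,0,0,0,0,0,0],[0.3,0,0,0,0,0,0]]'
python3 - <<'E'
from h import *
to(.4441,.343,.036);snap("wrist","w25",None,1.5);snap("scene","s25",(150,110,390,280),3);snap("side","d25",(140,110,390,360),2.4)
E
```

```text
t: 47.88
eef_pos: [0.4449, 0.3428, 0.0342]
orientation: [0.0, 1.0, 0.017, -0.002]
ft_force: [-2.5, -0.6, 9.2]
gripper_width: 0.0118
t: 49.12
eef_pos: [0.4056, 0.3417, 0.1888]
orientation: [0.0, 1.0, 0.017, -0.002]
ft_force: [-0.7, 0.3, -1.0]
gripper_width: 0.0277
t 49.12 tool shift mm [ 3.910e+01 -1.000e-01  1.526e+02] yaw now 0.0341  q7 -2.05 w 0.0277 F [-0.7  0.3 -1. ]
```

View pics/w25.png

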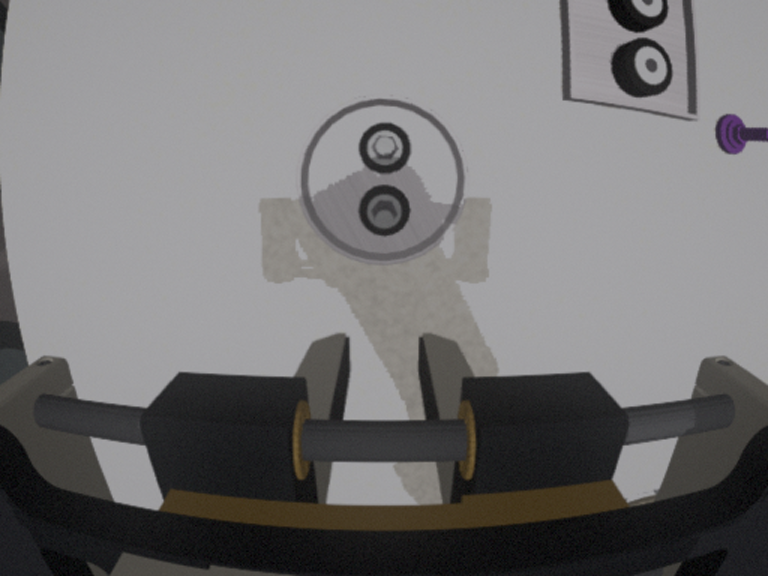

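View pics/s25.png

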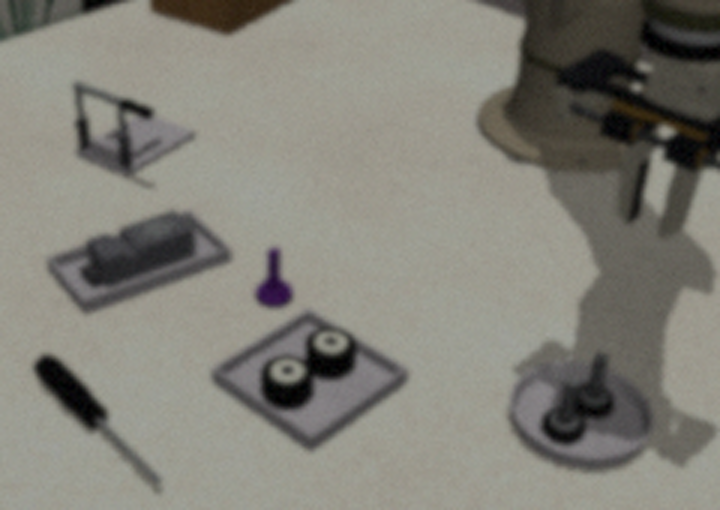

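View pics/d25.png

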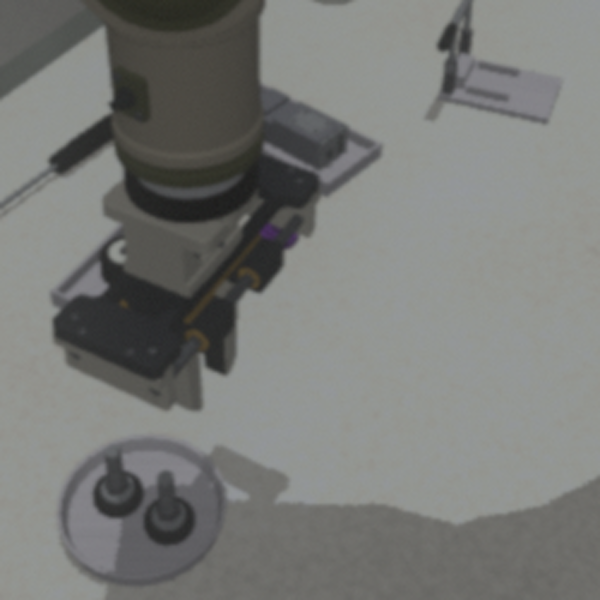

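```bash
python3 - <<'E'
from plant import ticket
print(ticket.close_job())
E
```

```text
the job is handed in; nothing more can be done
None
```

All the parts are sorted into their trays and the job is handed in, at about 49 s of the 144 s allowed. The hand-in reports no verdict.

- **Acceptor:** I gripped the hold-down bar's sleeve and swung it to about 1.6 rad while the acceptor sat still. I released the bar, slid the acceptor about 27 mm forward until its tongue was clear of the lip, then lifted it. It was let go about 8 mm above the floor of the long tray, because the fingers had little room between the walls. The pictures show it flat, lengthwise and about in the middle.
- **Rollers:** both lie flat in the square tray, about 29 mm either side of the middle.
- **Feet:** both stand upright in the dish, about 25 mm either side of the middle. The purple foot was left alone.

The last wrist, scene and side pictures show everything standing or lying as required, the bar upright and the hand clear of all parts. The long tray is partly hidden in the side view, but the scene view shows it in full. No check failed. My position estimates from different views disagreed by up to about 15 mm, mainly for the trays seen from the distant scene and side cameras, so I used the close-up wrist views for every grasp and placement.

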